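Put the green-lidded lunch pots on the warming plate

ROBOT

A 6-joint arm with a two-finger parallel gripper is mounted at the origin on a cart in front of the work surface, level with it; the furniture and walls round the work are solid. World frame = base frame: x ahead of the robot, y to its left, z up, the work surface at z = 0. Lengths are in m, angles in rad, forces in N, time in s.
With the tool pointing down it reaches from about 0.275 to 0.875 m from the base axis. Payload 12.5 kg.
Tool frame: the origin (TCP) lies at the very end of the fingers, on their centre line; the grasp point (between the pads) lies 19 mm behind it (env.grip_depth is the distance from the TCP to the grasp point, in m); z points along the fingers, y is the line along which they close (so a half turn about z gives the same grasp; the last joint's range is limited). The gripper opens to 85 mm and grips with 20 to 120 N. Pads are 22 mm wide; open, the fingers measure 114 mm over their backs; the gripper's body (76 mm by 85 mm) begins 54 mm behind the grasp point. The pads swing forward as they close: fully open they stand 13 mm farther back than shut.
Start: joints at [-1.362, 0.351, 1.652, -0, 1.139, -0.085], TCP at [0.159, -0.526, 0.207] pointing down, gripper open.
Joint ranges: [-2.75, 2.75], [-0.79, 2.1], [0.01, 2.65], [-1.57, 4.71], [0.07, 3.14], [-2.87, 2.87]. Speed limits (rad/s): [2.22, 2.22, 2.79, 3.14, 3.14, 3.14].

INTERFACE

Orientations are given as [roll, pitch, yaw] about the fixed x, y, z axes, in that order (R = Rz(yaw) Ry(pitch) Rx(roll)).
In Python, from rig import env gives the robot as it stands.
- The arm moves only by the tool move_arm, never from a script. Its argument "series" is a list that holds one entry, the list of rows, each a list of 6 numbers: the shift along the tool's x, y, z in m, then the turn, a rotation vector about the tool's x, y, z in degrees. A call has 1 to 20 rows; each row is the pose to reach, as a shift and turn from the pose commanded when the call began, along the tool's axes at that moment; what a row does not reach only later rows make up. A row lasts 1/10 s, in which the tool goes at most 50 mm and 8.59 degrees, less where a joint would pass 70% of its speed; a pose out of reach is approached as far as the arm can. A call with a gripper value outside its range is refused whole. "hand" is the finger opening in m, from 0 to 0.0854, set as the call begins (left out, the last holds). The fingers move at their own pace and stop on an object; "force" is the grip in N (left out, the last holds). Time passes only in rows, so rows that repeat a pose let the fingers close. It gives the time, the measured TCP pose, the force, the opening and the grip force at its end, in the units of the state.
- env.sense(): the state, without advancing time (a new reading comes with each control period).
- env.grab_frame(name): name is "scene" or "top" or "wrist"; returns the picture (420x560x3 uint8, red, green, blue); there is no depth.
- env.camera_params(name): a dict with "camera_matrix" (3x3 intrinsics, pixels), "camera_from_world" (4x4, takes a point from world to camera coordinates). Camera axes: x right, y down, z forward; pixel columns grow to the right and rows downward; lengths in m; the calibration is good to about 2 mm. A picture is of the moment at which its call begins: read the wrist's pose just before it. camera_params takes no time and is no camera call; for the wrist camera it gives the pose at the moment of the call.
- env.close_job(): hands the job in; it is judged then, once.
Trained networks look in the newest picture that a camera, given by its name, has taken for a name from the list of things; names that differ only in an ending like _2 or _b are one class to them, and where a whole thing is asked for, a point or a joint stands for the part that bears it (a point fixed in the world has none). Each returns a list of dicts, best first, with "p" (0 to 1); they miss things now and then, are a little off and sometimes report something else, mostly with a low value. They report only what shows in the picture. A call takes as long as a camera call. They do not tell look-alikes from the thing itself.
- env.search_frame(camera, thing): "bbox" ([left, top, right, bottom] in pixels, round what is visible of it).
- env.masks_of(camera, thing): "region" (420x560 bool, what is visible of it) and "bbox" ([left, top, right, bottom] in pixels, round what is visible of it).
The state is a dict: "time_s": time; "qpos": joint angles; "joint_velocities": joint speeds; "effort": joint torques, N m; "tcp_pos": TCP position; "ee_rot": TCP orientation; "wrist_force": force on the tool from outside, world axes, zero at the start; "ft_torque": the same for the moment, N m; "gripper_width": finger opening in m; "finger_force": force on a finger pad.
Only numpy, scipy, OpenCV 4.12 (cv2) and the standard library are available. Lean on these libraries where they do the work, as an engineer would, in place of code of your own. Each camera call takes 0.05 s, during which the arm holds its last target. There are 200 camera calls.

TASK

Warm up lunch. First move the cardboard carton off the warming plate and set it down flat on the worktop, because the plate is going to get hot; then slide the carrier's blue catch open, lift every green-lidded pot straight up out of the carrier (the pots are dovetailed to their neighbours and cannot come out sideways) and stand them all upright on the plate's black glass. Leave the orange-lidded pot in its place and lock the carrier again with the catch, move the heat slider to the green mark only after all the green pots are on the glass, and leave the mug and cup alone.

Things in the scene. Friction and masses are not known exactly. Their poses are not given: they have to be found in the camera images.
- carrier: Grey carrier, fixed; origin at the middle of its row of bays, on the worktop. Reaches y = -168 to 168 mm, x = -62 to 44 mm. Five bays along y, at y = -120, -60, 0, 60, 120 mm, x = 0; some may be empty. Floor 6 mm thick, ribs between bays 12 mm above it; front wall 46 mm high, back wall 40 mm, end cheeks 62 mm.
- carrier_mid (a point): Middle of the carrier's bay floor (z = 6 mm). Each pot stands on this floor, its axes along the carrier's, with 1.5 to 2 mm play. Upright T-shaped dovetail ribs in channels join it to its neighbours and the end cheeks: it moves only straight up until raised 60 mm. Raised 100 mm or more, it passes over the other pots and handles.
- catch (a joint): Blue sliding catch along the carrier's front (-x side), in m: 0 = locked (a tooth over the lug of every pot, none can be lifted), 0.030 = open, at its stop (teeth between the lugs). Slides along the carrier's +y to open; needs about 2 N and stays where it is left.
- catch_grip (a point): Point on the catch's upright blue grip fin, 11 mm below its top; moves with the catch, axes as the carrier's. The fin is 12 mm thick (y, the way it slides), 18 mm wide (x), 32 mm high, on top of the bar. Pot handles reach as high as its top.
- pot_green1_mid (a point): Steel pot, green lid: 66 (x) x 48 (y) x 90 mm high with handle, 250 g. Point: on its axis, 45 mm above its underside, z up. Bar handle on top, 12 mm thick (x), 38 mm long (y), from 19 to 45 mm above the point. Dovetail ribs stand out 10 mm at +y and -y; lug 22 mm wide, 10 mm long at -x, level with the point. Starts in any bay, or is absent.
- pot_green2_mid (a point): Steel pot, green lid: 66 (x) x 48 (y) x 90 mm high with handle, 250 g. Point: on its axis, 45 mm above its underside, z up. Bar handle on top, 12 mm thick (x), 38 mm long (y), from 19 to 45 mm above the point. Dovetail ribs stand out 10 mm at +y and -y; lug 22 mm wide, 10 mm long at -x, level with the point. Starts in any bay, or is absent.
- pot_green3_mid (a point): Steel pot, green lid: 66 (x) x 48 (y) x 90 mm high with handle, 250 g. Point: on its axis, 45 mm above its underside, z up. Bar handle on top, 12 mm thick (x), 38 mm long (y), from 19 to 45 mm above the point. Dovetail ribs stand out 10 mm at +y and -y; lug 22 mm wide, 10 mm long at -x, level with the point. Starts in any bay, or is absent.
- pot_green4_mid (a point): Steel pot, green lid: 66 (x) x 48 (y) x 90 mm high with handle, 250 g. Point: on its axis, 45 mm above its underside, z up. Bar handle on top, 12 mm thick (x), 38 mm long (y), from 19 to 45 mm above the point. Dovetail ribs stand out 10 mm at +y and -y; lug 22 mm wide, 10 mm long at -x, level with the point. Starts in any bay, or is absent.
- pot_orange_mid (a point): Steel pot, orange lid: 66 (x) x 48 (y) x 90 mm high with handle, 250 g. Point: on its axis, 45 mm above its underside, z up. Bar handle on top, 12 mm thick (x), 38 mm long (y), from 19 to 45 mm above the point. Dovetail ribs stand out 10 mm at +y and -y; lug 22 mm wide, 10 mm long at -x, level with the point. Starts in any bay; stays.
- glass_mid (a point): Centre of the warming plate's black glass, on its surface, 30 mm above the worktop; axes of the plate. The glass is 172 mm (x) by 288 mm (y). The plate is a steel box, 220 mm (x) by 300 mm (y), fixed, its middle 20 mm towards -x of this point; the control strip with the heat slider runs along its front (-x) edge.
- heat (a joint): Heat slider along its 100 mm slot, in m, growing along the plate's +y: 0 = off (white dot), 0.045 = green mark, 0.0725 = yellow, 0.100 = red. Needs about 2 N and stays where it is left.
- heat_grip (a point): Point on the heat slider's upright black grip fin, 12 mm below its top and 53 mm above the worktop; moves with it, axes as the plate's. The fin is 12 mm thick (y, the way it slides) and 18 mm wide (x); its foot, 22 mm long (y), ends 20 mm below this point.
- green_mark (a point): The point of the slot beside the green dot, 30 mm above the worktop: the middle of the fin is to stand here.
- carton_mid (a point): Small white cardboard carton with a red band, on the glass at the start: 52 mm (x) by 98 mm (y) by 63 mm high, 90 g, firm, closed top; the point is its middle, 32 mm above what it stands on, z up. It can be gripped across its 52 mm width. The worktop in front (-x) of the carrier's +y half is free for it.
- mug: Blue mug, 82 x 112 mm, 94 mm high, standing behind the carrier; origin under it. Not to be moved. Above it hangs a wall cupboard: front with handles at x = 0.6 m, underside 0.46 m up, y > -0.2 m; keep the wrist clear of it.
- cup: White cup, 95 x 120 mm, 62 mm high, standing behind; origin under it. Not to be moved.
Mind the look-alikes: they are no part of the job. What is shaped like the part that bears pot_green2_mid but pink, purple or yellow is not meant.

How it is judged:
On the way, in this order (a step that is already met when the one before it is completed fails the run):
1. the carton rests flat on the worktop, off the warming plate (height (world z) of carton_mid below 0.052 m and (angle between carton_mid's own z axis and vertical below 0.1 rad or angle between carton_mid's own z axis and vertical between 1.47 and 1.67 rad or angle between carton_mid's own z axis and vertical above 3.04 rad)), for 0.2 s.
2. every green-lidded pot stands upright on the glass (x of pot_green1_mid in the frame of glass_mid between -0.062 and 0.062 m and y of pot_green1_mid in the frame of glass_mid between -0.122 and 0.122 m and z of pot_green1_mid in the frame of glass_mid between 0.038 and 0.052 m and angle between each of pot_green1_mid, pot_green2_mid, pot_green3_mid, pot_green4_mid's own z axis and vertical below 0.1 rad and x of pot_green2_mid in the frame of glass_mid between -0.062 and 0.062 m and y of pot_green2_mid in the frame of glass_mid between -0.122 and 0.122 m and z of pot_green2_mid in the frame of glass_mid between 0.038 and 0.052 m and x of pot_green3_mid in the frame of glass_mid between -0.062 and 0.062 m and y of pot_green3_mid in the frame of glass_mid between -0.122 and 0.122 m and z of pot_green3_mid in the frame of glass_mid between 0.038 and 0.052 m and x of pot_green4_mid in the frame of glass_mid between -0.062 and 0.062 m and y of pot_green4_mid in the frame of glass_mid between -0.122 and 0.122 m and z of pot_green4_mid in the frame of glass_mid between 0.038 and 0.052 m), for 0.2 s.
3. the heat slider is at the green mark (value of joint heat between 0.039 and 0.051 m), for 0.2 s.
At the end, for the whole second after the job is handed in: Every green pot stands upright on the glass (middle within 62 mm in x, 122 mm in y of the glass centre); the orange pot is fully down in the carrier; catch locked (under 6 mm); heat slider within 6 mm of the green mark; carton flat on the worktop, on any face (all of step 1 and all of step 2 and all of step 3 and x of pot_orange_mid in the frame of carrier between -0.008 and 0.008 m and y of pot_orange_mid in the frame of carrier between -0.13 and 0.13 m and z of pot_orange_mid in the frame of carrier between 0.044 and 0.057 m and angle between pot_orange_mid's own z axis and vertical below 0.1 rad and value of joint catch below 0.006 m); the robot touches nothing.
It fails at once if the orange pot is lifted out of its bay (40 mm) (z of pot_orange_mid in the frame of carrier above 0.091 m).
It fails at once if the mug is moved more than 40 mm (distance of mug from where it was at the start of the episode above 0.04 m).
It fails at once if the cup is moved more than 40 mm (distance of cup from where it was at the start of the episode above 0.04 m).
Of pot_green1, pot_green2, pot_green3, pot_green4 only 3 to 4 are there at a start; the rules pass over those that are not, and their reading is None.
At some moment in a run one of carton may be knocked a few centimetres aside while the robot is not near it.
Once in a run the grip may slacken for a moment while it holds something.
It also fails if it takes over 200 s, if anything falls off the work surface, if the arm or the gripper's body presses on something with over 40 N, if the wrist force passes 120 N, or if a joint passes its speed limit or range.

## Working session

There is one attempt and no reset: what is moved stays moved. The work goes in short steps, Python scripts to look and compute and a tool call to move; the robot and the scene stay as the last step left them, time stands still between calls to the robot, and variables do not carry over. Pictures are saved under pics/ and viewed, at most 14 in all, crops included, and the job is handed in when it is done.

Besides the shell and the picture viewer there is one more tool, called after "Call:" by a JSON object that holds its "op" and its "data", one argument or row to a line. move_arm: Moves the arm, as the interface text tells. Its arguments: {"type":"object","properties":{"series":{"type":"array","items":{"type":"array","items":{"type":"array","items":{"type":"number"}}}},"hand":{"type":"number"},"force":{"type":"number"}},"required":["series"]}

```bash
ls; mkdir -p pics; cat > h.py <<'E'
import numpy as np,cv2
from rig import env
def save(cam,name,crop=None,scale=1):
    im=env.grab_frame(cam)
    if crop: l,t,r,b=crop; im=im[t:b,l:r]
    if scale!=1: im=cv2.resize(im,None,fx=scale,fy=scale,interpolation=cv2.INTER_CUBIC)
    cv2.imwrite('pics/'+name,im[:,:,::-1]); return im
def ray(cam,uv,P=None):
    P=P or env.camera_params(cam);K=np.array(P["camera_matrix"]);T=np.array(P["camera_from_world"])
    d=np.linalg.solve(K,[uv[0],uv[1],1.]);R=T[:3,:3];return -R.T@T[:3,3],R.T@d
def onz(cam,uv,z,P=None):
    o,d=ray(cam,uv,P);return o+d*(z-o[2])/d[2]
def proj(cam,X,P=None):
    P=P or env.camera_params(cam);K=np.array(P["camera_matrix"]);T=np.array(P["camera_from_world"])
    c=T[:3,:3]@np.array(X)+T[:3,3];p=K@c;return p[:2]/p[2]
E
python3 - <<'E'
from h import *
np.set_printoptions(precision=4,suppress=True)
save('scene','s1.png');save('top','t1.png')
print({k:np.round(v,4) for k,v in env.sense().items()})
for c in('top','scene'):
    T=np.array(env.camera_params(c)["camera_from_world"]);print(c,-T[:3,:3].T@T[:3,3],env.camera_params(c)["camera_matrix"])
    for t in ['pot_green1_mid','pot_orange_mid','carton_mid','catch_grip','heat_grip','mug','cup','glass_mid','carrier']:
        for r in env.search_frame(c,t)[:6]: print(c,t,round(r['p'],2),np.round(r['bbox']))
E
```

```text
pics
{'time_s': np.float64(0.1), 'qpos': array([-1.3616,  0.3512,  1.6524, -0.    ,  1.139 , -0.0846]), 'joint_velocities': array([-0.001 , -0.0001, -0.0028,  0.0003,  0.0007, -0.0017]), 'effort': array([  0.0003, -50.6833, -29.1876,  -0.0001,   0.0027,   0.    ]), 'tcp_pos': array([ 0.1592, -0.5261,  0.2066]), 'ee_rot': array([-3.1406, -0.0001,  0.2938]), 'wrist_force': array([ 0.4271, -0.2124,  0.2005]), 'ft_torque': array([-0.0837, -0.0009, -0.0353]), 'finger_force': np.float64(0.0), 'gripper_width': np.float64(0.0854)}
top [-0.2249  0.134   1.5819] [[530.4397   0.     281.4685]
 [  0.     530.4397 218.6965]
 [  0.       0.       1.    ]]
top pot_green1_mid 0.63 [255. 220. 276. 243.]
top pot_orange_mid 0.73 [352. 198. 374. 225.]
top pot_orange_mid 0.71 [214. 224. 236. 245.]
top catch_grip 0.78 [199. 239. 309. 254.]
top catch_grip 0.32 [351. 198. 377. 223.]
top mug 0.81 [259. 154. 288. 185.]
top cup 0.95 [306. 158. 333. 192.]
top glass_mid 0.62 [352. 197. 377. 226.]
top carrier 0.61 [194. 219. 309. 259.]
scene [-0.3976  1.1355  0.6906] [[424.8737   0.     286.2302]
 [  0.     424.8737 210.2928]
 [  0.       0.       1.    ]]
scene pot_green1_mid 0.51 [273. 218. 299. 235.]
scene pot_orange_mid 0.75 [250. 229. 272. 249.]
scene carton_mid 0.78 [336. 179. 352. 205.]
scene catch_grip 0.8 [252. 210. 318. 262.]
scene catch_grip 0.18 [313. 182. 393. 221.]
scene mug 0.84 [230. 199. 252. 226.]
scene cup 0.62 [254. 191. 283. 211.]
scene glass_mid 0.85 [310. 180. 395. 219.]
scene carrier 0.68 [225. 206. 324. 275.]
scene carrier 0.58 [253. 192. 284. 210.]
```

```bash
python3 - <<'E'
import cv2,numpy as np
a=cv2.imread('pics/s1.png');b=cv2.imread('pics/t1.png')
a=cv2.resize(a[160:290,210:410],(800,520),interpolation=2);b=cv2.resize(b[140:280,180:420],(800,467),interpolation=2)
cv2.imwrite('pics/a.png',a);cv2.imwrite('pics/b.png',b)
E
```

```text
(no output)
```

View pics/b.png

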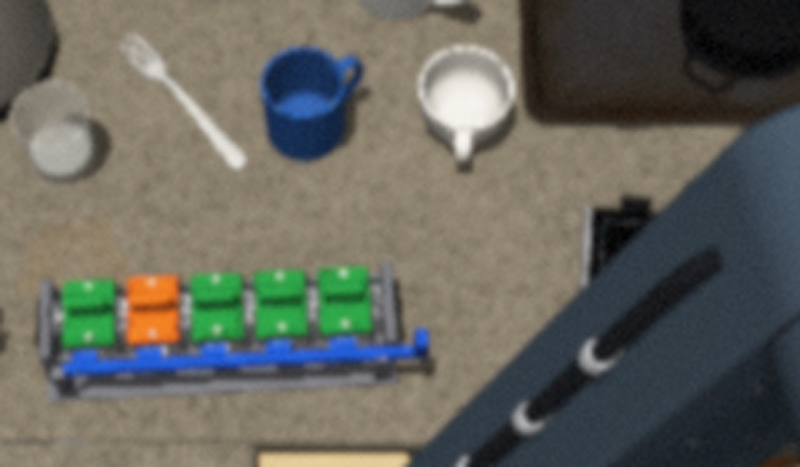

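View pics/a.png

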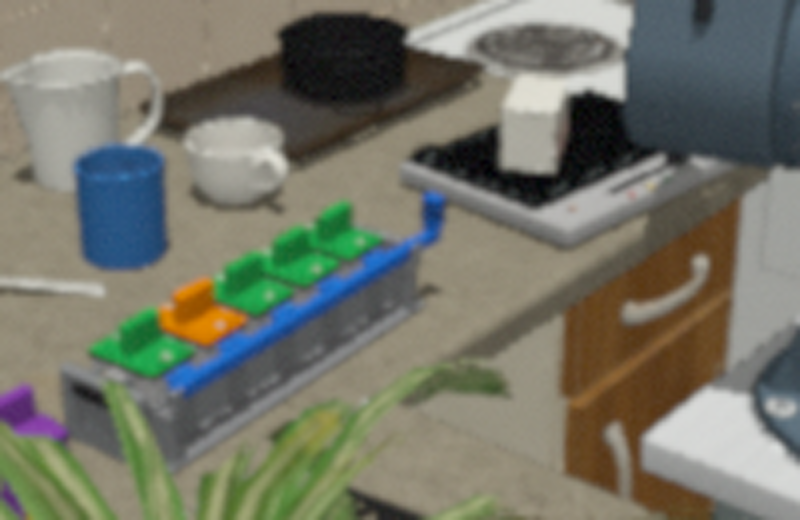

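Top crop, from +y to −y: green (88,312), orange (152,310), and green at (217,305), (281,303) and (345,300). The fin is at (421,345). The look-alike is the purple pot at the left edge of the scene crop, (30,410), outside the carrier, so it's rejected. The four greens are the ones in the carrier bays. The carton is at scene crop (535,125), on the glass.

```bash
python3 - <<'E'
from h import *
np.set_printoptions(precision=4,suppress=True)
f=lambda u,v:(180+u*.3,140+v*.3)
for n,u,v,z in [('g0',88,310,.07),('o',152,308,.07),('g2',217,304,.07),('g3',281,301,.07),('g4',345,298,.07),('fin',421,342,.09),('mugtop',303,80,.094),('cup',467,95,.06),('plate+y back corner',590,207,.03)]:
    print(n,onz('top',f(u,v),z))
g=lambda u,v:(210+u*.25,160+v*.25)
for n,u,v,z in [('cartonfoot+yfront',500,160,.03),('foot2',555,173,.03),('carttop',535,85,.093),('plateL',402,170,.03),('platefront',572,232,.03),('fin',433,200,.09),('pot near',140,355,.07),('mugbase',120,265,0)]:
    print(n,onz('scene',g(u,v),z))
P=env.camera_params('wrist');T=np.array(P["camera_from_world"]);print(P["camera_matrix"],-T[:3,:3].T@T[:3,3],T[:3,:3])
E
```

```text
g0 [0.4461 0.3883 0.07  ]
o [0.4483 0.3284 0.07  ]
g2 [0.4526 0.2676 0.07  ]
g3 [0.4559 0.2076 0.07  ]
g4 [0.4592 0.1476 0.07  ]
fin [0.4062 0.0776 0.09  ]
mugtop [0.6829 0.19   0.094 ]
cup [0.6864 0.0273 0.06  ]
plate+y back corner [ 0.5765 -0.093   0.03  ]
cartonfoot+yfront [ 0.4957 -0.145   0.03  ]
foot2 [ 0.4355 -0.152   0.03  ]
carttop [ 0.4951 -0.2007  0.093 ]
plateL [ 0.5556 -0.0645  0.03  ]
platefront [ 0.3488 -0.0502  0.03  ]
fin [0.408  0.0786 0.09  ]
pot near [0.4328 0.4008 0.07  ]
mugbase [0.6624 0.2145 0.    ]
[[370.3054   0.     283.5673]
 [  0.     370.3054 208.1903]
 [  0.       0.       1.    ]] [ 0.2385 -0.5032  0.3735] [[ 0.2896 -0.9572  0.0003]
 [-0.9073 -0.2744  0.3186]
 [-0.3049 -0.0925 -0.9479]]
```

```bash
cat >> h.py <<'E'
from scipy.spatial.transform import Rotation as Ro
def delta(p,yaw,p0=None,r0=None):
    "shift (mm) and turn (deg) in tool axes to TCP p, tool down, yaw deg"
    s=env.sense();p0=s['tcp_pos'] if p0 is None else np.array(p0);R0=Ro.from_euler('xyz',s['ee_rot'] if r0 is None else r0)
    R1=Ro.from_euler('xyz',[np.pi,0,np.radians(yaw)])
    return np.round(1000*R0.inv().apply(np.array(p)-p0),1),np.round((R0.inv()*R1).as_rotvec(degrees=True),1)
def st():
    s=env.sense();print('t',round(float(s['time_s']),1),'tcp',np.round(s['tcp_pos'],4),'rpy',np.round(np.degrees(s['ee_rot']),1),'w',np.round(s['gripper_width'],4),'F',np.round(s['wrist_force'],1),'ff',np.round(s['finger_force'],1))
E
python3 -c "
from h import *
print(delta([.43,-.25,.27],88)); print(onz('top',(180+100*.3,140+440*.3),0))"
```

```text
(array([ 339.2, -186.2,  -62.9]), array([ -0. ,  -0. , -71.2]))
[0.34251027 0.37943001 0.        ]
```

Call:
{"op": "move_arm", "data": {
  "series": [
    [[0.34, -0.186, -0.063, 0, 0, -71.2], [0.34, -0.186, -0.063, 0, 0, -71.2], [0.34, -0.186, -0.063, 0, 0, -71.2], [0.34, -0.186, -0.063, 0, 0, -71.2], [0.34, -0.186, -0.063, 0, 0, -71.2], [0.34, -0.186, -0.063, 0, 0, -71.2], [0.34, -0.186, -0.063, 0, 0, -71.2], [0.34, -0.186, -0.063, 0, 0, -71.2], [0.34, -0.186, -0.063, 0, 0, -71.2], [0.34, -0.186, -0.063, 0, 0, -71.2], [0.34, -0.186, -0.063, 0, 0, -71.2], [0.34, -0.186, -0.063, 0, 0, -71.2], [0.34, -0.186, -0.063, 0, 0, -71.2]]
  ],
  "hand": 0.0854
}}

```text
time_s: 2.3
tcp_pos: [0.4304, -0.2505, 0.27]
ee_rot: [-3.141, -0.0, 1.534]
wrist_force: [0.6, 0.5, -0.4]
gripper_width: 0.0856
finger_force: 0.0
```

```bash
python3 - <<'E'
from h import *
st();P=env.camera_params('wrist')
w=save('wrist','w2.png');t=save('top','t2.png')
import pickle;pickle.dump(P,open('w2.pkl','wb'))
for c,t in [('wrist','carton_mid'),('wrist','heat_grip'),('wrist','glass_mid'),('top','carton_mid'),('top','heat_grip'),('top','glass_mid')]:
    for r in env.search_frame(c,t)[:3]: print(c,t,round(r['p'],2),np.round(r['bbox']))
E
```

```text
t 2.3 tcp [ 0.4304 -0.2505  0.27  ] rpy [-180.    -0.    87.9] w 0.0856 F [ 0.6  0.5 -0.4] ff 0.0
wrist carton_mid 0.86 [291.  38. 392. 167.]
wrist heat_grip 0.71 [216. 166. 241. 187.]
wrist glass_mid 0.68 [212.   1. 442. 265.]
top carton_mid 0.52 [200. 241. 266. 254.]
top heat_grip 0.66 [200. 242. 269. 252.]
top glass_mid 0.88 [356. 198. 448. 273.]
```

View pics/w2.png

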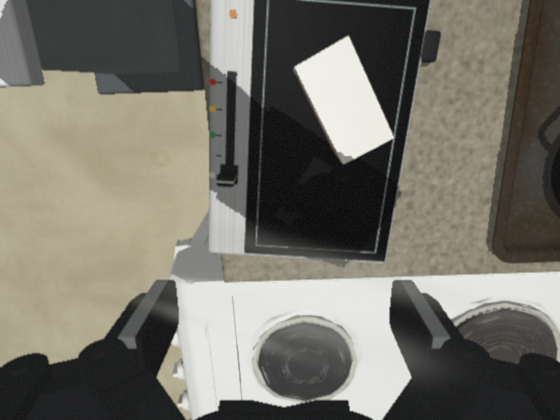

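View pics/t2.png

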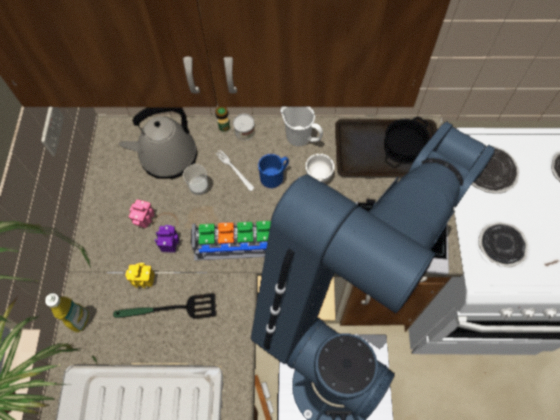

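The wrist view shows the carton top, rotated, with corners near (349,36), (393,138), (344,163) and (294,68). The heat fin is at (228,178), at the off end, with the green mark at (212,135). The top view shows free worktop in front of the carrier, above the spatula.

```bash
python3 - <<'E'
from h import *
import pickle;P=pickle.load(open('w2.pkl','rb'))
im=cv2.imread('pics/w2.png')
m=((im.min(2)>170)).astype(np.uint8);m[:, :262]=0;m[:,425:]=0;m[200:]=0
n,l,s,c=cv2.connectedComponentsWithStats(m);k=1+np.argmax(s[1:,4]);print(s[k])
pts=np.argwhere(l==k)[:,::-1].astype(float)
X=np.array([onz('wrist',p,.093,P)[:2] for p in pts])
r=cv2.minAreaRect((X*1000).astype(np.float32));print(r,cv2.boxPoints(r))
for n,p in dict(plFL=(209,252),plBL=(385,262),plateFtop=(212,2),plateBtop=(434,2),glassFL=(246,252),green=(212,135),red=(213,82),yel=(212,109),slot0=(226,188),slot1=(232,72)).items(): print(n,onz('wrist',p,.03,P)[:2].round(4))
print('fin',onz('wrist',(228,180),.065,P).round(4))
E
```

```text
[ 295   37   99  122 6496]
((488.5373229980469, -187.59197998046875), (51.89512634277344, 97.60820007324219), 26.449337005615234) [[ 443.56808 -155.45348]
 [ 487.04337 -242.8449 ]
 [ 533.5066  -219.73048]
 [ 490.03128 -132.33907]]
plFL [ 0.3374 -0.3583]
plBL [ 0.5502 -0.3795]
plateFtop [ 0.3673 -0.0913]
plateBtop [ 0.5837 -0.0991]
glassFL [ 0.382  -0.3599]
green [ 0.3547 -0.2192]
red [ 0.3611 -0.1649]
yel [ 0.3574 -0.192 ]
slot0 [ 0.3647 -0.2792]
slot1 [ 0.3816 -0.1559]
fin [ 0.3735 -0.2613  0.065 ]
```

```bash
python3 -c "
from h import *
print(delta([.4885,-.1876,.15],116.4)); print(delta([.4885,-.1876,.043],116.4))"
```

```text
(array([ 64.3,  55.5, 120.1]), array([ -0. ,  -0. , -28.4]))
(array([ 64.3,  55.5, 227.1]), array([ -0. ,  -0. , -28.4]))
```

Call:
{"op": "move_arm", "data": {
  "series": [
    [[0.064, 0.0555, 0.06, 0, 0, -28.4], [0.064, 0.0555, 0.12, 0, 0, -28.4], [0.064, 0.0555, 0.12, 0, 0, -28.4], [0.064, 0.0555, 0.12, 0, 0, -28.4], [0.064, 0.0555, 0.12, 0, 0, -28.4], [0.064, 0.0555, 0.12, 0, 0, -28.4], [0.064, 0.0555, 0.15, 0, 0, -28.4], [0.064, 0.0555, 0.18, 0, 0, -28.4], [0.064, 0.0555, 0.2, 0, 0, -28.4], [0.064, 0.0555, 0.22, 0, 0, -28.4], [0.064, 0.0555, 0.227, 0, 0, -28.4], [0.064, 0.0555, 0.227, 0, 0, -28.4]]
  ],
  "hand": 0.0854
}}

```text
time_s: 3.9
tcp_pos: [0.4885, -0.1882, 0.0434]
ee_rot: [3.142, 0.0, 2.031]
wrist_force: [0.4, 0.7, -0.3]
gripper_width: 0.0851
finger_force: 0.0
```

Call:
{"op": "move_arm", "data": {
  "series": [
    [[0, 0, 0, 0, 0, 0], [0, 0, 0, 0, 0, 0], [0, 0, 0, 0, 0, 0], [0, 0, 0, 0, 0, 0], [0, 0, 0, 0, 0, 0], [0, 0, 0, 0, 0, 0], [0, 0, 0, 0, 0, 0], [0, 0, 0, 0, 0, 0], [0, 0, 0, 0, 0, 0], [0, 0, 0, 0, 0, 0]]
  ],
  "hand": 0.045,
  "force": 40
}}

```text
time_s: 4.9
tcp_pos: [0.4892, -0.1882, 0.0443]
ee_rot: [3.14, 0.002, 2.032]
wrist_force: [-1.5, -1.4, 5.9]
gripper_width: 0.0525
finger_force: 42.4
```

```bash
python3 -c "
from h import *
st()
p=[.4885,-.1876,.043];
for q,y in (([.4885,-.1876,.2],116.4),([.322,.34,.2],93),([.322,.34,.014],93)): print(delta(q,y))"
```

```text
t 4.9 tcp [ 0.4892 -0.1882  0.0443] rpy [1.799e+02 1.000e-01 1.164e+02] w 0.0525 F [-1.5 -1.4  5.9] ff 42.4
(array([ 6.000e-01, -1.000e-01, -1.557e+02]), array([0.1, 0.1, 0. ]))
(array([ 547.2,   85.6, -156.4]), array([ 0.1,  0.1, 23.4]))
(array([547.5,  85.4,  29.6]), array([ 0.1,  0.1, 23.4]))
```

Call:
{"op": "move_arm", "data": {
  "series": [
    [[0, 0, -0.03, 0, 0, 0], [0, 0, -0.07, 0, 0, 0], [0, 0, -0.11, 0, 0, 0], [0, 0, -0.15, 0, 0, 0], [0.035, 0.006, -0.155, 0, 0, 2], [0.08, 0.013, -0.155, 0, 0, 4], [0.12, 0.02, -0.155, 0, 0, 6], [0.16, 0.026, -0.155, 0, 0, 8], [0.2, 0.032, -0.155, 0, 0, 10], [0.24, 0.038, -0.155, 0, 0, 12], [0.28, 0.044, -0.155, 0, 0, 14], [0.32, 0.05, -0.155, 0, 0, 16], [0.36, 0.056, -0.155, 0, 0, 18], [0.4, 0.062, -0.155, 0, 0, 20], [0.44, 0.068, -0.155, 0, 0, 22], [0.48, 0.074, -0.155, 0, 0, 23.4], [0.52, 0.08, -0.155, 0, 0, 23.4], [0.547, 0.0855, -0.155, 0, 0, 23.4], [0.547, 0.0855, -0.155, 0, 0, 23.4], [0.547, 0.0855, -0.155, 0, 0, 23.4]]
  ]
}}

```text
time_s: 6.9
tcp_pos: [0.3213, 0.3401, 0.1983]
ee_rot: [3.141, 0.0, 1.625]
wrist_force: [-0.2, 0.1, -1.3]
gripper_width: 0.0525
finger_force: 42.6
```

```bash
python3 - <<'E'
from h import *
st(); print(delta([.322,.34,.0145],93))
P=env.camera_params('wrist');save('wrist','w3.png')
import pickle;pickle.dump(P,open('w3.pkl','wb'))
E
```

```text
t 6.9 tcp [0.3213 0.3401 0.1983] rpy [180.    0.   93.1] w 0.0525 F [-0.2  0.1 -1.3] ff 42.6
(array([-1.000e-01,  6.000e-01,  1.838e+02]), array([0. , 0. , 0.1]))
```

View pics/w3.png

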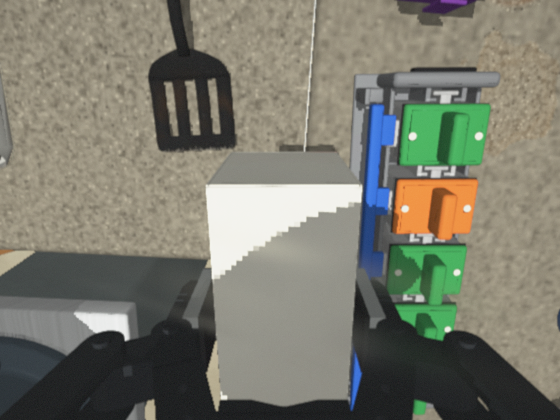

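The wrist view shows the carton held over the counter. A counter edge shows at (100,255), the carrier front wall at (355,150), and a green lid at the far +y end followed by orange.

```bash
python3 - <<'E'
from h import *
import pickle;P=pickle.load(open('w3.pkl','rb'))
for n,p,z in [('edge',(60,250),0),('edge2',(205,262),0),('spatula',(235,145),0),('cheekfront',(356,78),.062),('wallfront',(352,160),.046),('handle0 +y end top',(458,117),.096),('g0 cheek knobs mid',(445,135),.07),('o mid',(435,207),.07),('g2',(427,272),.07)]: print(n,onz('wrist',p,z,P).round(4))
E
```

```text
edge [0.0859 0.2382 0.    ]
edge2 [0.2421 0.2322 0.    ]
spatula [0.2732 0.3616 0.    ]
cheekfront [0.3733 0.4285 0.062 ]
wallfront [0.3806 0.3616 0.046 ]
handle0 +y end top [0.4421 0.4057 0.096 ]
g0 cheek knobs mid [0.4468 0.3899 0.07  ]
o mid [0.45   0.3302 0.07  ]
g2 [0.4541 0.2692 0.07  ]
```

Call:
{"op": "move_arm", "data": {
  "series": [
    [[0, 0, 0.04, 0, 0, 0], [0, 0, 0.08, 0, 0, 0], [0, 0, 0.12, 0, 0, 0], [0, 0, 0.15, 0, 0, 0], [0, 0, 0.17, 0, 0, 0], [0, 0, 0.178, 0, 0, 0], [0, 0, 0.184, 0, 0, 0], [0, 0, 0.184, 0, 0, 0], [0, 0, 0.184, 0, 0, 0]]
  ]
}}

```text
time_s: 7.85
tcp_pos: [0.3223, 0.3402, 0.015]
ee_rot: [3.14, -0.001, 1.623]
wrist_force: [-0.0, -0.3, -0.8]
gripper_width: 0.0521
finger_force: 43.1
```

Call:
{"op": "move_arm", "data": {
  "series": [
    [[0, 0, 0, 0, 0, 0], [0, 0, 0, 0, 0, 0], [0, 0, 0, 0, 0, 0], [0, 0, 0, 0, 0, 0], [0, 0, -0.03, 0, 0, 0], [0, 0, -0.07, 0, 0, 0], [0, 0, -0.12, 0, 0, 0], [0, 0, -0.17, 0, 0, 0], [0, 0, -0.21, 0, 0, 0], [0, 0, -0.21, 0, 0, 0]]
  ],
  "hand": 0.068
}}

```text
time_s: 8.85
tcp_pos: [0.3233, 0.3416, 0.2292]
ee_rot: [3.134, -0.006, 1.624]
wrist_force: [0.6, 0.9, -0.2]
gripper_width: 0.0683
finger_force: 0.0
```

```bash
python3 - <<'E'
from h import *
st(); print(delta([.407,.03,.2],93));print(delta([.34,.03,.225],93))
P=env.camera_params('wrist')
for r in env.search_frame('top','carton_mid')[:2]+[0]: print(r)
save('top','t3.png')
for r in env.search_frame('top','carton_mid')[:2]: print(r,onz('top',((r['bbox'][0]+r['bbox'][2])/2,(r['bbox'][1]+r['bbox'][3])/2),.06))
E
```

```text
t 8.8 tcp [0.3233 0.3416 0.2292] rpy [179.6  -0.3  93. ] w 0.0683 F [ 0.6  0.9 -0.2] ff 0.0
(array([-315.7,   66.8,   27.9]), array([ 0.4, -0.3,  0. ]))
(array([-3.12e+02,  1.00e-01,  2.40e+00]), array([ 0.4, -0.3,  0. ]))
{'bbox': [200.3, 240.9, 265.6, 253.5], 'p': 0.52}
0
{'bbox': [204.8, 264.5, 237.4, 286.5], 'p': 0.74} [0.3099244  0.33572608 0.06      ]
```

```bash
python3 -c "
from h import *
print(delta([.43,.12,.23],93))"
```

```text
(array([-225.1,   97. ,   -6.7]), array([-0.,  0.,  0.]))
```

Call:
{"op": "move_arm", "data": {
  "series": [
    [[-0.225, 0.097, -0.003, 0, 0, 0], [-0.225, 0.097, -0.003, 0, 0, 0], [-0.225, 0.097, -0.003, 0, 0, 0], [-0.225, 0.097, -0.003, 0, 0, 0], [-0.225, 0.097, -0.003, 0, 0, 0], [-0.225, 0.097, -0.003, 0, 0, 0], [-0.225, 0.097, -0.003, 0, 0, 0], [-0.225, 0.097, -0.003, 0, 0, 0]]
  ],
  "hand": 0.04
}}

```text
time_s: 9.8
tcp_pos: [0.4296, 0.1211, 0.2261]
ee_rot: [-3.14, 0.0, 1.624]
wrist_force: [-0.1, 0.4, 0.0]
gripper_width: 0.0398
finger_force: 0.0
```

```bash
python3 - <<'E'
from h import *
st()
P=env.camera_params('wrist');save('wrist','w4.png')
import pickle;pickle.dump(P,open('w4.pkl','wb'))
im=cv2.imread('pics/w4.png');hsv=cv2.cvtColor(im,cv2.COLOR_BGR2HSV)
for r in env.masks_of('wrist','catch_grip')[:1]: print(r['p'],r['bbox'])
E
```

```text
t 9.8 tcp [0.4296 0.1211 0.2261] rpy [-179.9    0.    93.1] w 0.0398 F [-0.1  0.4  0. ] ff 0.0
0.65 [248.9, 1.5, 279.5, 236.8]
```

View pics/w4.png

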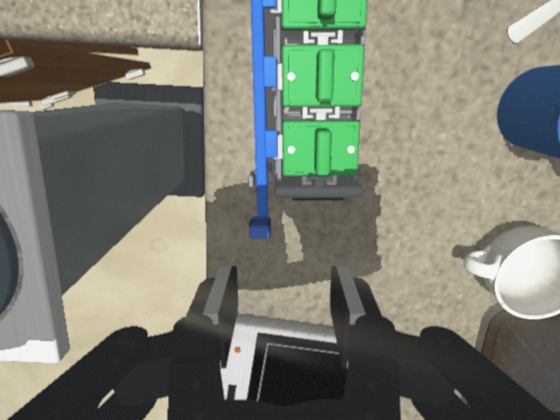

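The wrist view shows the fin top at about (260,224). Lid knobs sit at (292,76)/(359,77) and (291,150)/(353,150), with handles at (324,75) and (323,150).

```bash
python3 - <<'E'
from h import *
import pickle;P=pickle.load(open('w4.pkl','rb'))
f=onz('wrist',(260,224),.096,P);print('fin',f)
for n,p in dict(a=(325.5,76.5),b=(322,150)).items(): print(n,onz('wrist',p,.071,P).round(4))
y=np.array([-.0535,.9986]) 
im=cv2.imread('pics/w4.png')[200:250,230:290]; hsv=cv2.cvtColor(im,cv2.COLOR_BGR2HSV)
v=np.where((hsv[...,0]>100)&(hsv[...,0]<130)&(hsv[...,1]>120),hsv[...,2],0)
print(v[:,30][10:42]);print(v[24,15:46])
q=np.array([f[0],f[1]]); 
for z in(.14,.081): print(delta([*q,z],93.1))
E
```

```text
fin [0.41165754 0.08730231 0.096     ]
a [0.4597 0.2096 0.071 ]
b [0.462  0.1494 0.071 ]
[142 145 144 142 143 136 122 112 102  83  89  85  88  94  87 105 121 132
 142 144 144 142 141 140 138 141 140 133   0   0   0   0]
[ 0  0  0  0  0  0  0 80 88 88 87 88 88 87 85 87 87 87 88 85 86 82 73  0
  0  0  0  0  0  0  0]
(array([-33.1, -19.8,  86.6]), array([-0.1,  0. ,  0. ]))
(array([-33.1, -19.7, 145.6]), array([-0.1,  0. ,  0. ]))
```

```bash
python3 - <<'E'
from h import *
import pickle;P=pickle.load(open('w4.pkl','rb'))
im=cv2.imread('pics/w4.png')[200:250,230:290]; hsv=cv2.cvtColor(im,cv2.COLOR_BGR2HSV)
v=np.where((hsv[...,0]>100)&(hsv[...,0]<130)&(hsv[...,1]>120),hsv[...,2],0)
print(v[32,15:46])
f=onz('wrist',(260,231.5),.096,P);print('fin',f)
for z in(.14,.075): print(delta([f[0],f[1],z],93.1))
E
```

```text
[  0   0   0   0   0 127 136 140 141 142 142 138 143 142 142 141 144 143
 144 144 142 152 175 170 130   0   0   0   0   0   0]
fin [0.41188789 0.08037018 0.096     ]
(array([-40. , -19.9,  86.6]), array([-0.1,  0. ,  0. ]))
(array([-40. , -19.9, 151.6]), array([-0.1,  0. ,  0. ]))
```

Call:
{"op": "move_arm", "data": {
  "series": [
    [[-0.04, -0.0195, 0, 0, 0, 0], [-0.04, -0.0195, 0.05, 0, 0, 0], [-0.04, -0.0195, 0.09, 0, 0, 0], [-0.04, -0.0195, 0.115, 0, 0, 0], [-0.04, -0.0195, 0.135, 0, 0, 0], [-0.04, -0.0195, 0.15, 0, 0, 0], [-0.04, -0.0195, 0.156, 0, 0, 0], [-0.04, -0.0195, 0.156, 0, 0, 0]]
  ],
  "hand": 0.04
}}

```text
time_s: 10.7
tcp_pos: [0.4125, 0.08, 0.0707]
ee_rot: [-3.14, 0.0, 1.625]
wrist_force: [0.1, -0.5, 0.6]
gripper_width: 0.04
finger_force: 0.0
```

Call:
{"op": "move_arm", "data": {
  "series": [
    [[0, 0, 0, 0, 0, 0], [0, 0, 0, 0, 0, 0], [0, 0, 0, 0, 0, 0], [0, 0, 0, 0, 0, 0], [0, 0, 0, 0, 0, 0], [0.004, 0, 0, 0, 0, 0], [0.01, 0, 0, 0, 0, 0], [0.016, 0, 0, 0, 0, 0], [0.022, 0, 0, 0, 0, 0], [0.028, 0, 0, 0, 0, 0], [0.031, 0, 0, 0, 0, 0], [0.031, 0, 0, 0, 0, 0], [0.031, 0, 0, 0, 0, 0]]
  ],
  "hand": 0.01,
  "force": 30
}}

```text
time_s: 12.0
tcp_pos: [0.4088, 0.1102, 0.0712]
ee_rot: [-3.136, 0.0, 1.624]
wrist_force: [-12.0, -1.2, 3.8]
gripper_width: 0.0152
finger_force: 30.3
```

Call:
{"op": "move_arm", "data": {
  "series": [
    [[0, 0, 0, 0, 0, 0], [0, 0, 0, 0, 0, 0], [0, 0, -0.04, 0, 0, 0], [0, 0, -0.08, 0, 0, 0], [0, 0, -0.12, 0, 0, 0], [0.04, 0.02, -0.155, 0, 0, 0], [0.04, 0.02, -0.155, 0, 0, 0], [0.04, 0.02, -0.155, 0, 0, 0]]
  ],
  "hand": 0.036
}}

```text
time_s: 12.8
tcp_pos: [0.4298, 0.1521, 0.2269]
ee_rot: [3.139, -0.0, 1.625]
wrist_force: [-0.2, -0.4, -0.3]
gripper_width: 0.0359
finger_force: 0.0
```

```bash
cat >> h.py <<'E'
import pickle
def look(n):
    st();P=env.camera_params('wrist');pickle.dump(P,open(n+'.pkl','wb'));save('wrist',n+'.png');return P
def lids(P,color='g'):
    "lid-face centre by knob-free colour blob: centre of blob minAreaRect at z=.071"
    im=env.grab_frame('wrist')
E
python3 - <<'E'
from h import *
look('w5')
E
```

```text
t 12.8 tcp [0.4298 0.1521 0.2269] rpy [179.9  -0.   93.1] w 0.0359 F [-0.2 -0.4 -0.3] ff 0.0
```

View pics/w5.png

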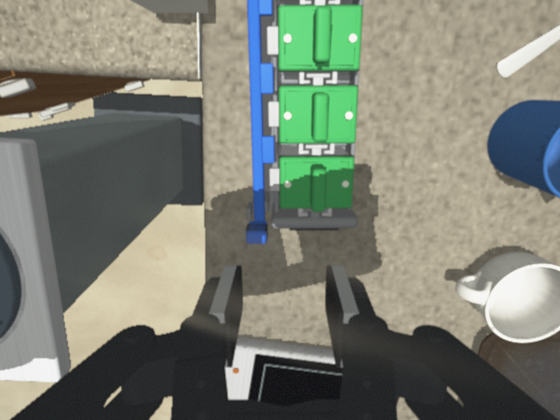

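The teeth now sit between the lugs (teeth at (266,148) and (268,75), lugs at (275,180) and (272,113)), so the catch is open. Knob pairs: (283,184)/(345,184), (282,115)/(349,115), (286,38)/(353,38).

```bash
python3 - <<'E'
from h import *
P=pickle.load(open('w5.pkl','rb'))
A=[]
for a,b in [((283,184),(345,184)),((282,115),(349,115)),((286,38),(353,38))]:
    A.append((onz('wrist',a,.071,P)+onz('wrist',b,.071,P))/2); print(A[-1].round(4), (onz('wrist',b,.071,P)-onz('wrist',a,.071,P)).round(4))
print('fin',onz('wrist',(257,237),.096,P))
print(delta([A[0][0],A[0][1],.075],93.3))
E
```

```text
[0.4585 0.1495 0.071 ] [0.0557 0.003  0.    ]
[0.4549 0.2098 0.071 ] [0.0567 0.0031 0.    ]
[0.4532 0.2694 0.071 ] [0.0533 0.0029 0.    ]
fin [0.4102616  0.10591431 0.096     ]
(array([ -3.4,  29.5, 150.8]), array([-0. ,  0. , -0.2]))
```

Call:
{"op": "move_arm", "data": {
  "series": [
    [[-0.0025, 0.0295, 0, 0, 0, -0.2], [-0.0025, 0.0295, 0.045, 0, 0, -0.2], [-0.0025, 0.0295, 0.09, 0, 0, -0.2], [-0.0025, 0.0295, 0.12, 0, 0, -0.2], [-0.0025, 0.0295, 0.14, 0, 0, -0.2], [-0.0025, 0.0295, 0.152, 0, 0, -0.2], [-0.0025, 0.0295, 0.152, 0, 0, -0.2], [-0.0025, 0.0295, 0.152, 0, 0, -0.2]]
  ],
  "hand": 0.036
}}

```text
time_s: 13.65
tcp_pos: [0.4589, 0.1502, 0.0745]
ee_rot: [3.141, 0.0, 1.627]
wrist_force: [0.3, -0.3, 1.0]
gripper_width: 0.0359
finger_force: 0.0
```

Call:
{"op": "move_arm", "data": {
  "series": [
    [[0, 0, 0, 0, 0, 0], [0, 0, 0, 0, 0, 0], [0, 0, 0, 0, 0, 0], [0, 0, 0, 0, 0, 0], [0, 0, 0, 0, 0, 0], [0, 0, 0, 0, 0, 0], [0, 0, -0.003, 0, 0, 0], [0, 0, -0.008, 0, 0, 0], [0, 0, -0.015, 0, 0, 0], [0, 0, -0.015, 0, 0, 0]]
  ],
  "hand": 0.004,
  "force": 70
}}

```text
time_s: 14.65
tcp_pos: [0.4594, 0.1507, 0.0902]
ee_rot: [3.14, -0.0, 1.627]
wrist_force: [0.2, 0.5, -0.1]
gripper_width: 0.0036
finger_force: 0.0
```

```bash
python3 - <<'E'
from h import *
st()
s=env.sense();x,y,z=s['tcp_pos']
for q,w in (([x,y,.22],93.3),([.455,-.158,.22],83.4),([.455,-.158,.14],83.4),([.5337,-.158,.14],83.4),([.5337,-.158,.100],83.4)): print(delta(q,w))
E
```

```text
t 14.7 tcp [0.4594 0.1507 0.0902] rpy [179.9  -0.   93.2] w 0.0036 F [ 0.2  0.5 -0.1] ff 0.0
(array([   0. ,    0.2, -129.8]), array([ 0.1, -0. , -0.1]))
(array([-307.9,  -21.6, -129.9]), array([ 0.1, -0. ,  9.8]))
(array([-307.9,  -21.7,  -49.9]), array([ 0.1, -0. ,  9.8]))
(array([-312.3,   56.8,  -49.8]), array([ 0.1, -0. ,  9.8]))
(array([-312.3,   56.8,   -9.8]), array([ 0.1, -0. ,  9.8]))
```

Call:
{"op": "move_arm", "data": {
  "series": [
    [[0, 0, -0.02, 0, 0, 0], [0, 0, -0.06, 0, 0, 0], [-0.02, 0, -0.1, 0, 0, 0], [-0.02, 0, -0.1, 0, 0, 0], [-0.02, 0, -0.1, 0, 0, 0]]
  ],
  "hand": 0.036
}}

```text
time_s: 15.15
tcp_pos: [0.4602, 0.1304, 0.1895]
ee_rot: [3.14, -0.0, 1.626]
wrist_force: [-0.0, -0.6, -0.8]
gripper_width: 0.036
finger_force: 0.0
```

```bash
python3 - <<'E'
from h import *
look('w6'); save('scene','s6.png')
a=cv2.imread('pics/w6.png')[60:300,180:420]; b=cv2.imread('pics/s6.png')[180:270,220:340]
cv2.imwrite('pics/c6.png',np.hstack([cv2.resize(a,(400,400)),cv2.resize(b,(400,400),interpolation=2)]))
E
```

```text
t 15.2 tcp [0.4602 0.1304 0.1895] rpy [179.9  -0.   93.2] w 0.036 F [-0.  -0.6 -0.8] ff 0.0
```

View pics/c6.png

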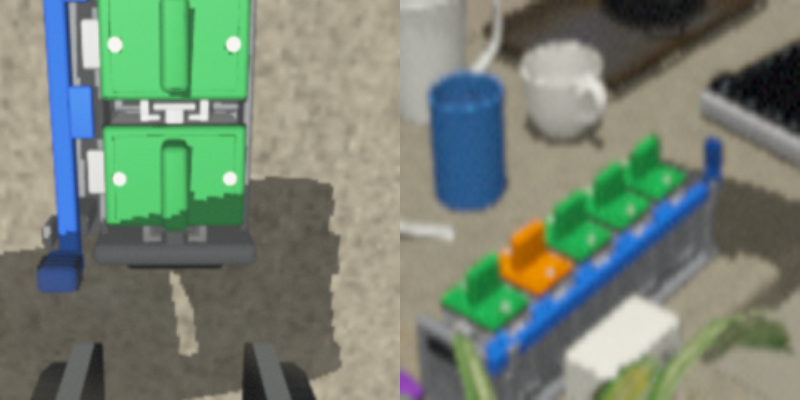

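The pot is still seated: its handle shows at crop (174,180) and the teeth are clear of the lugs. I'll descend again and check the closure before lifting.

```bash
python3 - <<'E'
from h import *
print(delta([.459,.1495,.0725],93.3))
P=pickle.load(open('w6.pkl','rb'))
f=lambda u,v:(180+u*.6,60+v*.6)
for a,b in [((119,179),(230,179)),((114,45),(233,45))]: print(((onz('wrist',f(*a),.071,P)+onz('wrist',f(*b),.071,P))/2).round(4))
print('handle top -y.. ',onz('wrist',f(174,150),.096,P),onz('wrist',f(174,185),.096,P),onz('wrist',f(174,228),.07,P))
E
```

```text
(array([ 18.9,   1. , 115.5]), array([-0.1,  0. , -0.1]))
[0.4609 0.1497 0.071 ]
[0.4571 0.2094 0.071 ]
handle top -y..  [0.45955129 0.1675545  0.096     ] [0.46040129 0.15249774 0.096     ] [0.46205115 0.12536257 0.07      ]
```

Call:
{"op": "move_arm", "data": {
  "series": [
    [[0.019, 0, 0.03, 0, 0, 0], [0.019, 0, 0.07, 0, 0, 0], [0.019, 0, 0.095, 0, 0, 0], [0.019, 0, 0.11, 0, 0, 0], [0.019, 0, 0.116, 0, 0, 0], [0.019, 0, 0.116, 0, 0, 0], [0.019, 0, 0.116, 0, 0, 0]]
  ],
  "hand": 0.036
}}

```text
time_s: 15.95
tcp_pos: [0.459, 0.1497, 0.0734]
ee_rot: [3.141, -0.0, 1.627]
wrist_force: [0.6, -1.3, -0.8]
gripper_width: 0.0362
finger_force: 0.0
```

Call:
{"op": "move_arm", "data": {
  "series": [
    [[0, 0, 0, 0, 0, 0], [0, 0, 0, 0, 0, 0], [0, 0, 0, 0, 0, 0], [0, 0, 0, 0, 0, 0], [0, 0, 0, 0, 0, 0], [0, 0, 0, 0, 0, 0], [0, 0, 0, 0, 0, 0], [0, 0, 0, 0, 0, 0]]
  ],
  "hand": 0.004,
  "force": 70
}}

```text
time_s: 16.75
tcp_pos: [0.4588, 0.1495, 0.0731]
ee_rot: [-3.141, 0.0, 1.627]
wrist_force: [0.3, -0.0, -0.6]
gripper_width: 0.0041
finger_force: 0.0
```

```bash
python3 - <<'E'
from h import *
look('w7'); save('scene','s7.png')
a=cv2.imread('pics/w7.png')[140:400,150:410]; b=cv2.imread('pics/s7.png')[160:250,240:360]
cv2.imwrite('pics/c7.png',np.hstack([cv2.resize(a,(400,400)),cv2.resize(b,(400,400),interpolation=2)]))
E
```

```text
t 16.8 tcp [0.4588 0.1495 0.0731] rpy [-180.     0.    93.2] w 0.0041 F [ 0.3 -0.  -0.6] ff 0.0
```

View pics/c7.png

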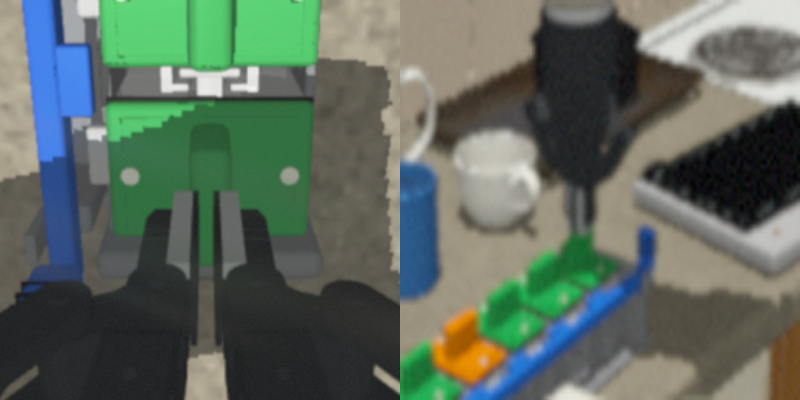

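The wrist crop shows the fingertips at (207,190), above the lid with the handle visible beneath and between them. The tips seem higher than the TCP should be, so I'll compute the tip height from the picture.

```bash
python3 - <<'E'
from h import *
P=pickle.load(open('w7.pkl','rb'))
for z in (.073,.083,.09,.096,.1,.11): print(z,proj('wrist',[.4588,.1495,z],P).round(1), 'pad edge',proj('wrist',[.4588-.0005,.1495+.011,z],P).round(1))
print('px tip',150+207*.65,140+190*.65)
P4=pickle.load(open('w4.pkl','rb'));s=[.4296,.1211,.2261]
for z in (.2261,.24,.25): print(z,proj('wrist',[.4296-.02,.1321,z],P4).round(1),proj('wrist',[.4296-.02-.0,.1101,z],P4).round(1))
P5=pickle.load(open('w5.pkl','rb'));P6=pickle.load(open('w6.pkl','rb'))
# triangulate knobs of g4 
def tri(obs):
    A=np.zeros((3,3));b=np.zeros(3)
    for P,uv in obs:
        o,d=ray('wrist',uv,P);d/=np.linalg.norm(d);M=np.eye(3)-np.outer(d,d);A+=M;b+=M@o
    return np.linalg.solve(A,b)
P7=P
print(tri([(P4,(291,150)),(P5,(283,184)),(P6,(180+119*.6,60+179*.6)),(P7,(150+130*.65,140+176*.65))]),tri([(P5,(345,184)),(P7,(150+290*.65,140+176*.65))]))
E
```

```text
0.073 [282.1 256.7] pad edge [282.3 236.2]
0.083 [282.  266.1] pad edge [282.3 244.7]
0.09 [282.  273.3] pad edge [282.2 251.2]
0.096 [282. 280.] pad edge [282.2 257.2]
0.1 [281.9 284.7] pad edge [282.2 261.5]
0.11 [281.8 297.5] pad edge [282.1 273.1]
px tip 284.55 263.5
0.2261 [242.4 234.2] [241.6 274.4]
0.24 [239.1 246.1] [238.3 288.9]
0.25 [236.3 255.9] [235.7 300.8]
[0.43375044 0.1469893  0.06682914] [0.48701691 0.15057426 0.06928009]
```

```bash
python3 - <<'E'
from h import *
for z in (.073,.083,.09,.096,.1,.11): print(z,proj('scene',[.4588,.1495,z]).round(1))
print('handle +y end top, -y end',proj('scene',[.458,.168,.096]).round(1),proj('scene',[.46,.131,.096]).round(1))
im=env.grab_frame('scene')[185:225,270:310]
cv2.imwrite('pics/c8.png',np.hstack([cv2.resize(im[:,:,::-1],(560,560),interpolation=0)]))
E
```

```text
0.073 [293.5 217.4]
0.083 [293.5 214.7]
0.09 [293.5 212.8]
0.096 [293.5 211.2]
0.1 [293.4 210.1]
0.11 [293.4 207.4]
handle +y end top, -y end [290. 213.] [296.7 209.4]
```

View pics/c8.png

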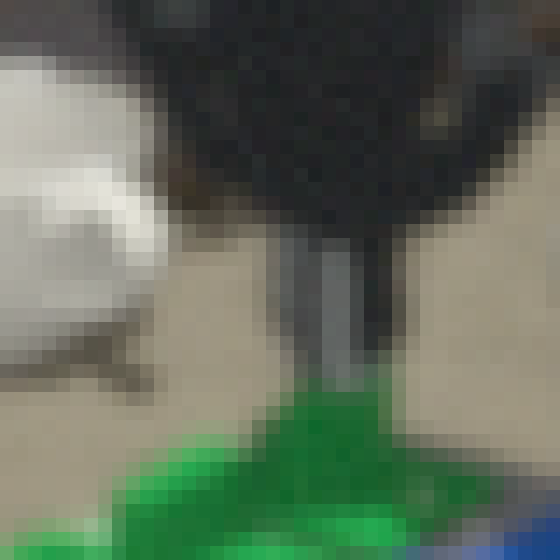

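The scene crop shows the fingertips ending at about row 212, right on top of the handle, at z ≈ 0.096. The reported TCP is about 24 mm lower than the real tips. I'll reopen, go 17–20 mm deeper and watch the force.

Call:
{"op": "move_arm", "data": {
  "series": [
    [[0, 0, -0.006, 0, 0, 0], [0, 0, -0.006, 0, 0, 0], [0, 0, -0.006, 0, 0, 0], [0, 0, 0.005, 0, 0, 0], [0, 0, 0.01, 0, 0, 0], [0, 0, 0.015, 0, 0, 0], [0, 0, 0.018, 0, 0, 0], [0, 0, 0.018, 0, 0, 0]]
  ],
  "hand": 0.036
}}

```text
time_s: 17.7
tcp_pos: [0.4586, 0.1494, 0.0545]
ee_rot: [-3.141, 0.0, 1.627]
wrist_force: [-0.4, -0.3, 0.4]
gripper_width: 0.0357
finger_force: 0.0
```

Call:
{"op": "move_arm", "data": {
  "series": [
    [[0, 0, 0, 0, 0, 0], [0, 0, 0, 0, 0, 0], [0, 0, 0, 0, 0, 0], [0, 0, 0, 0, 0, 0], [0, 0, 0, 0, 0, 0], [0, 0, 0, 0, 0, 0], [0, 0, 0, 0, 0, 0]]
  ],
  "hand": 0.004,
  "force": 70
}}

```text
time_s: 18.4
tcp_pos: [0.4591, 0.1495, 0.0553]
ee_rot: [3.141, -0.0, 1.627]
wrist_force: [1.0, 0.2, 2.8]
gripper_width: 0.0101
finger_force: 72.6
```

Call:
{"op": "move_arm", "data": {
  "series": [
    [[0, 0, 0, 0, 0, 0], [0, 0, 0, 0, 0, 0], [0, 0, 0, 0, 0, 0], [0, 0, 0.003, 0, 0, 0], [0, 0, 0.005, 0, 0, 0], [0, 0, 0.005, 0, 0, 0]]
  ],
  "hand": 0.036
}}

```text
time_s: 19.0
tcp_pos: [0.4586, 0.1495, 0.0497]
ee_rot: [-3.141, 0.0, 1.627]
wrist_force: [0.0, 1.1, -0.1]
gripper_width: 0.0359
finger_force: 0.0
```

Call:
{"op": "move_arm", "data": {
  "series": [
    [[0, 0, 0, 0, 0, 0], [0, 0, 0, 0, 0, 0], [0, 0, 0, 0, 0, 0], [0, 0, 0, 0, 0, 0], [0, 0, 0, 0, 0, 0], [0, 0, 0, 0, 0, 0], [0, 0, -0.005, 0, 0, 0], [0, 0, -0.015, 0, 0, 0], [0, 0, -0.025, 0, 0, 0], [0, 0, -0.025, 0, 0, 0]]
  ],
  "hand": 0.004,
  "force": 80
}}

```text
time_s: 20.0
tcp_pos: [0.4597, 0.1497, 0.0767]
ee_rot: [3.139, -0.0, 1.627]
wrist_force: [-0.2, -0.2, -3.3]
gripper_width: 0.0102
finger_force: 78.4
```

```bash
python3 - <<'E'
from h import *
P=look('w9')
im=cv2.imread('pics/w9.png');save('scene','s9.png')
s=cv2.imread('pics/s9.png')[170:260,250:370]
cv2.imwrite('pics/c9.png',np.hstack([cv2.resize(im[100:400,130:430],(400,400)),cv2.resize(s,(400,400),interpolation=2)]))
x,y,z=env.sense()['tcp_pos']
for q,w in (([x,y,.195],93.3),([.455,-.158,.195],83.4),([.455,-.158,.12],83.4),([.5337,-.158,.12],83.4),([.5337,-.158,.076],83.4)): print(delta(q,w))
E
```

```text
t 20.0 tcp [0.4597 0.1497 0.0767] rpy [179.9  -0.   93.2] w 0.0102 F [-0.2 -0.2 -3.3] ff 78.4
(array([ 0.000e+00,  1.000e-01, -1.195e+02]), array([ 0. , -0. , -0.1]))
(array([-306.8,  -21.2, -119.6]), array([ 0. , -0. ,  9.8]))
(array([-306.8,  -21.3,  -44.6]), array([ 0. , -0. ,  9.8]))
(array([-311.3,   57.3,  -44.5]), array([ 0. , -0. ,  9.8]))
(array([-311.3,   57.2,   -0.5]), array([ 0. , -0. ,  9.8]))
```

View pics/c9.png

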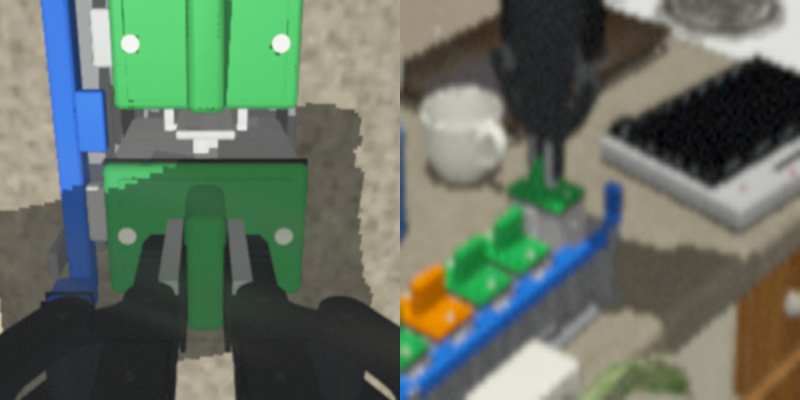

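The pot is clear of the carrier by 27 mm and held straight: lid at (205,225), white knobs level. I'll carry it to the back/+y slot on the glass.

Call:
{"op": "move_arm", "data": {
  "series": [
    [[0, 0, -0.02, 0, 0, 0], [0, 0, -0.045, 0, 0, 0], [0, 0, -0.07, 0, 0, 0], [0, 0, -0.1, 0, 0, 0], [0, 0, -0.11, 0, 0, 0], [-0.03, -0.002, -0.11, 0, 0, 1], [-0.07, -0.005, -0.11, 0, 0, 2], [-0.11, -0.008, -0.11, 0, 0, 4], [-0.15, -0.011, -0.11, 0, 0, 5], [-0.19, -0.014, -0.11, 0, 0, 7], [-0.23, -0.017, -0.11, 0, 0, 8], [-0.27, -0.02, -0.11, 0, 0, 9.8], [-0.3, -0.021, -0.11, 0, 0, 9.8], [-0.311, 0, -0.08, 0, 0, 9.8], [-0.311, 0.03, -0.05, 0, 0, 9.8], [-0.311, 0.057, -0.045, 0, 0, 9.8], [-0.311, 0.057, -0.045, 0, 0, 9.8], [-0.311, 0.057, -0.045, 0, 0, 9.8]]
  ]
}}

```text
time_s: 21.9
tcp_pos: [0.5327, -0.1575, 0.1188]
ee_rot: [-3.139, -0.0, 1.457]
wrist_force: [0.1, 0.2, -2.0]
gripper_width: 0.0099
finger_force: 79.0
```

```bash
python3 - <<'E'
from h import *
P=look('w10')
print(delta([.5337,-.158,.0745],83.4))
im=cv2.imread('pics/w10.png');save('top','t10.png')
s=cv2.imread('pics/t10.png')[170:290,320:480]
cv2.imwrite('pics/c10.png',np.hstack([im,cv2.resize(s,(240,180),interpolation=2)] ) if 0 else im)
E
```

```text
t 21.9 tcp [ 0.5327 -0.1575  0.1188] rpy [-179.9   -0.    83.5] w 0.0099 F [ 0.1  0.2 -2. ] ff 79.0
(array([-0.3,  1.3, 44.8]), array([-0.1, -0. ,  0. ]))
```

View pics/w10.png

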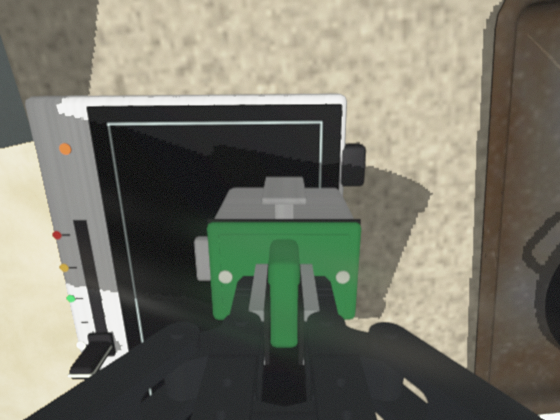

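The view shows the plate's +y edge from (27,98) to (345,96), with glass corners at (87,107) and (342,104). I'll check the slot against these.

```bash
python3 - <<'E'
from h import *
P=pickle.load(open('w10.pkl','rb'))
q={n:onz('wrist',p,.03,P)[:2] for n,p in dict(pF=(27,98),pB=(346,97),gF=(87,107),gB=(342,104),g2=(137,345)).items()}
print({k:v.round(4) for k,v in q.items()})
gm=(.481,-.222);a=np.radians(-6.6)
for n,(x,y) in dict(pF=(-.13,.15),pB=(.09,.15),gF=(-.086,.144),gB=(.086,.144)).items(): print(n,proj('wrist',[gm[0]+np.cos(a)*x-np.sin(a)*y,gm[1]+np.sin(a)*x+np.cos(a)*y,.03],P).round(1), (gm[0]+np.cos(a)*x-np.sin(a)*y,gm[1]+np.sin(a)*x+np.cos(a)*y))
E
```

```text
{'pF': array([ 0.3729, -0.0661]), 'pB': array([ 0.5826, -0.0895]), 'gF': array([ 0.4108, -0.0762]), 'gB': array([ 0.5797, -0.0937]), 'g2': array([ 0.3981, -0.2671])}
pF [17.3 85.9] (np.float64(0.3691021130458784), np.float64(-0.05805225559586788))
pB [353.1  86.3] (np.float64(0.5876441214779656), np.float64(-0.08333842870429853))
gF [85.9 95.6] (np.float64(0.4121208918293387), np.float64(-0.06906972681115639))
gB [346.5  95.9] (np.float64(0.5829810075126068), np.float64(-0.08883891669592944))
```

Call:
{"op": "move_arm", "data": {
  "series": [
    [[0, 0, 0.015, 0, 0, 0], [-0.004, 0, 0.03, 0, 0, 0], [-0.004, 0, 0.038, 0, 0, 0], [-0.004, 0, 0.042, 0, 0, 0], [-0.004, 0, 0.0445, 0, 0, 0], [-0.004, 0, 0.0445, 0, 0, 0], [-0.004, 0, 0.0445, 0, 0, 0]]
  ]
}}

```text
time_s: 22.7
tcp_pos: [0.5331, -0.1618, 0.0761]
ee_rot: [3.141, 0.0, 1.456]
wrist_force: [0.3, 0.1, -2.1]
gripper_width: 0.0101
finger_force: 78.8
```

Call:
{"op": "move_arm", "data": {
  "series": [
    [[0, 0, 0, 0, 0, 0], [0, 0, 0, 0, 0, 0], [0, 0, 0, 0, 0, 0], [0, 0, 0, 0, 0, 0], [0, 0, -0.03, 0, 0, 0], [0, 0, -0.07, 0, 0, 0], [0, 0, -0.11, 0, 0, 0], [0, -0.04, -0.11, 0, 0, 0], [0, -0.08, -0.11, 0, 0, 0], [0, -0.08, -0.11, 0, 0, 0]]
  ],
  "hand": 0.036
}}

```text
time_s: 23.7
tcp_pos: [0.4497, -0.1517, 0.1855]
ee_rot: [-3.139, -0.001, 1.456]
wrist_force: [-0.0, -0.1, 0.3]
gripper_width: 0.0362
finger_force: 0.0
```

```bash
python3 - <<'E'
from h import *
P=look('w11')
for q,w in (([.456,.2085,.17],93.3),([.456,.2085,.0497],93.3)): print(delta(q,w))
E
```

```text
t 23.7 tcp [ 0.4497 -0.1517  0.1855] rpy [-179.9   -0.    83.4] w 0.0362 F [-0.  -0.1  0.3] ff 0.0
(array([358.9, -37.6,  16. ]), array([ 0. ,  0. , -9.9]))
(array([358.9, -37.6, 136.3]), array([ 0. ,  0. , -9.9]))
```

Call:
{"op": "move_arm", "data": {
  "series": [
    [[0.04, -0.004, 0, 0, 0, -2], [0.08, -0.008, 0, 0, 0, -4], [0.12, -0.012, 0, 0, 0, -6], [0.16, -0.016, 0, 0, 0, -8], [0.2, -0.02, 0, 0, 0, -9.9], [0.24, -0.025, 0, 0, 0, -9.9], [0.28, -0.03, 0, 0, 0, -9.9], [0.32, -0.034, 0, 0, 0, -9.9], [0.35, -0.0375, 0, 0, 0, -9.9], [0.359, -0.0375, 0, 0, 0, -9.9], [0.359, -0.0375, 0.03, 0, 0, -9.9], [0.359, -0.0375, 0.06, 0, 0, -9.9], [0.359, -0.0375, 0.09, 0, 0, -9.9], [0.359, -0.0375, 0.115, 0, 0, -9.9], [0.359, -0.0375, 0.13, 0, 0, -9.9], [0.359, -0.0375, 0.136, 0, 0, -9.9], [0.359, -0.0375, 0.136, 0, 0, -9.9], [0.359, -0.0375, 0.136, 0, 0, -9.9]]
  ]
}}

```text
time_s: 25.55
tcp_pos: [0.4579, 0.2084, 0.0503]
ee_rot: [3.141, -0.0, 1.629]
wrist_force: [0.4, -0.0, -0.4]
gripper_width: 0.0359
finger_force: 0.0
```

Call:
{"op": "move_arm", "data": {
  "series": [
    [[0, 0, 0, 0, 0, 0], [0, 0, 0, 0, 0, 0], [0, 0, 0, 0, 0, 0], [0, 0, 0, 0, 0, 0], [0, 0, 0, 0, 0, 0], [0, 0, 0, 0, 0, 0], [0, 0, -0.005, 0, 0, 0], [0, 0, -0.015, 0, 0, 0], [0, 0, -0.025, 0, 0, 0], [0, 0, -0.025, 0, 0, 0]]
  ],
  "hand": 0.004,
  "force": 80
}}

```text
time_s: 26.55
tcp_pos: [0.458, 0.2087, 0.0762]
ee_rot: [3.139, -0.001, 1.629]
wrist_force: [-0.1, -0.1, -2.3]
gripper_width: 0.0103
finger_force: 80.3
```

```bash
python3 - <<'E'
from h import *
P=look('w12')
for r in env.search_frame('wrist','pot_orange_mid')[:2]: print(r)
for q,w in (([.44,-.303,.19],83.4),([.519,-.303,.19],83.4),([.519,-.303,.0745],83.4)): print(delta(q,w))
E
```

```text
t 26.6 tcp [0.458  0.2087 0.0762] rpy [179.9  -0.   93.3] w 0.0103 F [-0.1 -0.1 -2.3] ff 80.3
{'bbox': [183.3, 0.9, 361.7, 73.7], 'p': 0.79}
(array([-509.5,  -47. , -115.2]), array([ 0. , -0. ,  9.9]))
(array([-514.1,   31.9, -115.1]), array([ 0. , -0. ,  9.9]))
(array([-5.141e+02,  3.180e+01,  4.000e-01]), array([ 0. , -0. ,  9.9]))
```

Call:
{"op": "move_arm", "data": {
  "series": [
    [[0, 0, -0.025, 0, 0, 0], [0, 0, -0.05, 0, 0, 0], [0, 0, -0.08, 0, 0, 0], [0, 0, -0.11, 0, 0, 0], [-0.02, -0.002, -0.12, 0, 0, 0], [-0.06, -0.006, -0.12, 0, 0, 1], [-0.1, -0.01, -0.12, 0, 0, 2], [-0.14, -0.014, -0.12, 0, 0, 3], [-0.18, -0.018, -0.12, 0, 0, 4], [-0.22, -0.022, -0.12, 0, 0, 5], [-0.26, -0.026, -0.12, 0, 0, 6], [-0.3, -0.03, -0.12, 0, 0, 7], [-0.34, -0.033, -0.12, 0, 0, 8], [-0.38, -0.036, -0.12, 0, 0, 9], [-0.42, -0.04, -0.12, 0, 0, 9.9], [-0.46, -0.043, -0.12, 0, 0, 9.9], [-0.495, -0.046, -0.12, 0, 0, 9.9], [-0.51, -0.047, -0.12, 0, 0, 9.9], [-0.51, -0.047, -0.12, 0, 0, 9.9]]
  ]
}}

```text
time_s: 28.55
tcp_pos: [0.4395, -0.3048, 0.194]
ee_rot: [-3.141, -0.0, 1.454]
wrist_force: [-0.5, 0.6, -1.8]
gripper_width: 0.01
finger_force: 80.2
```

```bash
python3 - <<'E'
from h import *
P=look('w13')
for q,w in (([.519,-.303,.0755],83.4),): print(delta(q,w))
E
```

```text
t 28.6 tcp [ 0.4395 -0.3048  0.194 ] rpy [-180.    -0.    83.3] w 0.01 F [-0.5  0.6 -1.8] ff 80.2
(array([  9.5,  78.9, 118.4]), array([-0.1, -0.1, -0. ]))
```

View pics/w13.png

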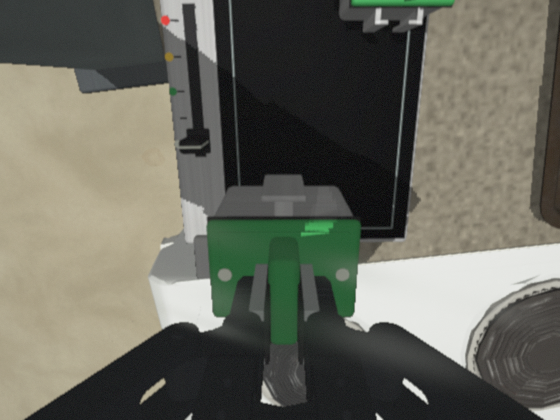

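The pot is held level. The glass's −y back corner is at (404,240), and the first pot stands at the top right.

```bash
python3 - <<'E'
from h import *
P=pickle.load(open('w13.pkl','rb'))
c=onz('wrist',(404,240),.03,P)[:2];a=np.radians(-6.6);X=np.array([np.cos(a),np.sin(a)]);Y=np.array([-np.sin(a),np.cos(a)])
print(c,'glass_mid',c-.086*X+.144*Y)
f=onz('wrist',(194,146),.065,P)[:2];print('fin',f,'green mark',onz('wrist',(196,90),.03,P)[:2],f+.045*Y)
E
```

```text
[ 0.54906971 -0.38019091] glass_mid [ 0.4801906  -0.22726064]
fin [ 0.37344431 -0.26233352] green mark [ 0.37526905 -0.22029674] [ 0.37861649 -0.21763175]
```

Call:
{"op": "move_arm", "data": {
  "series": [
    [[0.01, 0.04, 0, 0, 0, 0], [0.01, 0.077, 0.01, 0, 0, 0], [0.01, 0.077, 0.04, 0, 0, 0], [0.01, 0.077, 0.07, 0, 0, 0], [0.01, 0.077, 0.095, 0, 0, 0], [0.01, 0.077, 0.11, 0, 0, 0], [0.01, 0.077, 0.116, 0, 0, 0], [0.01, 0.077, 0.119, 0, 0, 0], [0.01, 0.077, 0.119, 0, 0, 0], [0.01, 0.077, 0.119, 0, 0, 0]]
  ]
}}

```text
time_s: 29.6
tcp_pos: [0.518, -0.3027, 0.0767]
ee_rot: [3.14, 0.001, 1.456]
wrist_force: [-0.4, -0.2, -1.6]
gripper_width: 0.0102
finger_force: 80.1
```

Call:
{"op": "move_arm", "data": {
  "series": [
    [[0, 0, 0, 0, 0, 0], [0, 0, 0, 0, 0, 0], [0, 0, 0, 0, 0, 0], [0, 0, 0, 0, 0, 0], [0, 0, -0.03, 0, 0, 0], [0, 0, -0.07, 0, 0, 0], [0, 0, -0.11, 0, 0, 0], [0, -0.04, -0.11, 0, 0, 0], [0.03, -0.08, -0.11, 0, 0, 0], [0.07, -0.08, -0.11, 0, 0, 0], [0.11, -0.08, -0.11, 0, 0, 0], [0.15, -0.08, -0.11, 0, 0, 0], [0.15, -0.08, -0.11, 0, 0, 0]]
  ],
  "hand": 0.036
}}

```text
time_s: 30.9
tcp_pos: [0.4553, -0.1409, 0.1858]
ee_rot: [3.142, -0.001, 1.459]
wrist_force: [-1.0, -0.1, -0.6]
gripper_width: 0.0358
finger_force: 0.0
```

```bash
python3 - <<'E'
from h import *
P=look('w14')
for q,w in (([.453,.2685,.0497],93.3),): print(delta(q,w))
E
```

```text
t 30.9 tcp [ 0.4553 -0.1409  0.1858] rpy [180.   -0.   83.6] w 0.0358 F [-1.  -0.1 -0.6] ff 0.0
(array([408.4, -48.3, 136.1]), array([ 0. ,  0. , -9.7]))
```

Call:
{"op": "move_arm", "data": {
  "series": [
    [[0.045, -0.005, 0, 0, 0, -2], [0.09, -0.01, 0, 0, 0, -4], [0.135, -0.016, 0, 0, 0, -6], [0.18, -0.021, 0, 0, 0, -8], [0.225, -0.026, 0, 0, 0, -9.7], [0.27, -0.032, 0, 0, 0, -9.7], [0.315, -0.037, 0, 0, 0, -9.7], [0.36, -0.042, 0, 0, 0, -9.7], [0.395, -0.047, 0, 0, 0, -9.7], [0.4085, -0.0485, 0, 0, 0, -9.7], [0.4085, -0.0485, 0.01, 0, 0, -9.7], [0.4085, -0.0485, 0.04, 0, 0, -9.7], [0.4085, -0.0485, 0.07, 0, 0, -9.7], [0.4085, -0.0485, 0.1, 0, 0, -9.7], [0.4085, -0.0485, 0.12, 0, 0, -9.7], [0.4085, -0.0485, 0.132, 0, 0, -9.7], [0.4085, -0.0485, 0.136, 0, 0, -9.7], [0.4085, -0.0485, 0.136, 0, 0, -9.7], [0.4085, -0.0485, 0.136, 0, 0, -9.7]]
  ]
}}

```text
time_s: 32.85
tcp_pos: [0.4544, 0.267, 0.0504]
ee_rot: [3.14, -0.0, 1.625]
wrist_force: [0.1, 0.8, 0.0]
gripper_width: 0.036
finger_force: 0.0
```

Call:
{"op": "move_arm", "data": {
  "series": [
    [[0, 0, 0, 0, 0, 0], [0, 0, 0, 0, 0, 0], [0, 0, 0, 0, 0, 0], [0, 0, 0, 0, 0, 0], [0, 0, 0, 0, 0, 0], [0, 0, 0, 0, 0, 0], [0, 0, -0.005, 0, 0, 0], [0, 0, -0.015, 0, 0, 0], [0, 0, -0.025, 0, 0, 0], [0, 0, -0.025, 0, 0, 0]]
  ],
  "hand": 0.004,
  "force": 80
}}

```text
time_s: 33.85
tcp_pos: [0.4546, 0.2675, 0.0763]
ee_rot: [3.139, -0.001, 1.626]
wrist_force: [-0.0, 0.7, -2.8]
gripper_width: 0.0107
finger_force: 80.1
```

```bash
python3 - <<'E'
from h import *
P=look('w15')
# A slot: x -.04,y +.07
for q,w in (([.448,-.154,.19],83.4),): print(delta(q,w))
E
```

```text
t 33.9 tcp [0.4546 0.2675 0.0763] rpy [ 1.799e+02 -1.000e-01  9.310e+01] w 0.0107 F [-0.   0.7 -2.8] ff 80.1
(array([-420.3,  -29.1, -114.8]), array([ 0.1, -0. ,  9.7]))
```

Call:
{"op": "move_arm", "data": {
  "series": [
    [[0, 0, -0.025, 0, 0, 0], [0, 0, -0.05, 0, 0, 0], [0, 0, -0.08, 0, 0, 0], [0, 0, -0.11, 0, 0, 0], [-0.02, -0.002, -0.12, 0, 0, 0], [-0.06, -0.006, -0.12, 0, 0, 1], [-0.1, -0.01, -0.12, 0, 0, 2], [-0.14, -0.014, -0.12, 0, 0, 3], [-0.18, -0.018, -0.12, 0, 0, 4], [-0.22, -0.022, -0.12, 0, 0, 5], [-0.26, -0.026, -0.12, 0, 0, 6], [-0.3, -0.029, -0.12, 0, 0, 7], [-0.34, -0.032, -0.12, 0, 0, 8], [-0.38, -0.036, -0.12, 0, 0, 9], [-0.42, -0.04, -0.12, 0, 0, 9.7], [-0.46, -0.044, -0.12, 0, 0, 9.7], [-0.5, -0.048, -0.12, 0, 0, 9.7], [-0.54, -0.051, -0.12, 0, 0, 9.7], [-0.558, -0.0525, -0.12, 0, 0, 9.7], [-0.558, -0.0525, -0.12, 0, 0, 9.7]]
  ]
}}

```text
time_s: 35.9
tcp_pos: [0.4314, -0.2946, 0.1941]
ee_rot: [-3.141, -0.0, 1.454]
wrist_force: [-0.0, 0.8, -3.2]
gripper_width: 0.0102
finger_force: 80.0
```

```bash
python3 - <<'E'
from h import *
P=look('w16')
print(delta([.4323,-.2924,.0745],83.4))
for r in env.search_frame('wrist','pot_green1_mid')[:4]: print(r)
E
```

```text
t 35.9 tcp [ 0.4314 -0.2946  0.1941] rpy [-180.    -0.    83.3] w 0.0102 F [-0.   0.8 -3.2] ff 80.0
(array([  0.8,   0.8, 119.6]), array([-0. , -0. , -0.1]))
{'bbox': [341.3, 136.0, 445.9, 229.7], 'p': 0.96}
```

Call:
{"op": "move_arm", "data": {
  "series": [
    [[0, 0, 0.03, 0, 0, 0], [0, 0, 0.06, 0, 0, 0], [0, 0, 0.09, 0, 0, 0], [0, 0, 0.11, 0, 0, 0], [0, 0, 0.117, 0, 0, 0], [0, 0, 0.12, 0, 0, 0], [0, 0, 0.12, 0, 0, 0], [0, 0, 0.12, 0, 0, 0]]
  ]
}}

```text
time_s: 36.8
tcp_pos: [0.4324, -0.2931, 0.0756]
ee_rot: [3.14, 0.001, 1.456]
wrist_force: [-0.1, 0.1, -2.4]
gripper_width: 0.0101
finger_force: 79.9
```

Call:
{"op": "move_arm", "data": {
  "series": [
    [[0, 0, 0, 0, 0, 0], [0, 0, 0, 0, 0, 0], [0, 0, 0, 0, 0, 0], [0, 0, 0, 0, 0, 0], [0, 0, -0.03, 0, 0, 0], [0, 0, -0.07, 0, 0, 0], [0, 0, -0.11, 0, 0, 0], [0.04, 0, -0.11, 0, 0, 0], [0.08, 0, -0.11, 0, 0, 0], [0.12, 0, -0.11, 0, 0, 0], [0.16, 0, -0.11, 0, 0, 0], [0.2, 0, -0.11, 0, 0, 0], [0.24, 0, -0.11, 0, 0, 0], [0.28, 0, -0.11, 0, 0, 0], [0.28, 0, -0.11, 0, 0, 0]]
  ],
  "hand": 0.036
}}

```text
time_s: 38.3
tcp_pos: [0.464, -0.0114, 0.1847]
ee_rot: [3.141, -0.001, 1.46]
wrist_force: [0.0, 0.3, -0.3]
gripper_width: 0.036
finger_force: 0.0
```

```bash
python3 - <<'E'
from h import *
P=look('w17')
for q,w in (([.446,.389,.0497],93.3),): print(delta(q,w))
E
```

```text
t 38.3 tcp [ 0.464  -0.0114  0.1847] rpy [180.   -0.   83.6] w 0.036 F [ 0.   0.3 -0.3] ff 0.0
(array([397.7, -62.5, 135. ]), array([ 0. , -0. , -9.7]))
```

Call:
{"op": "move_arm", "data": {
  "series": [
    [[0.045, -0.007, 0, 0, 0, -2], [0.09, -0.014, 0, 0, 0, -4], [0.135, -0.021, 0, 0, 0, -6], [0.18, -0.028, 0, 0, 0, -8], [0.225, -0.035, 0, 0, 0, -9.7], [0.27, -0.042, 0, 0, 0, -9.7], [0.315, -0.049, 0, 0, 0, -9.7], [0.36, -0.056, 0, 0, 0, -9.7], [0.39, -0.0615, 0, 0, 0, -9.7], [0.398, -0.0615, 0, 0, 0, -9.7], [0.398, -0.0615, 0.01, 0, 0, -9.7], [0.398, -0.0615, 0.04, 0, 0, -9.7], [0.398, -0.0615, 0.07, 0, 0, -9.7], [0.398, -0.0615, 0.1, 0, 0, -9.7], [0.398, -0.0615, 0.12, 0, 0, -9.7], [0.398, -0.0615, 0.131, 0, 0, -9.7], [0.398, -0.0615, 0.135, 0, 0, -9.7], [0.398, -0.0615, 0.135, 0, 0, -9.7], [0.398, -0.0615, 0.135, 0, 0, -9.7]]
  ]
}}

```text
time_s: 40.25
tcp_pos: [0.4489, 0.3877, 0.0506]
ee_rot: [3.14, -0.001, 1.625]
wrist_force: [-0.4, -0.5, 0.2]
gripper_width: 0.0359
finger_force: 0.0
```

Call:
{"op": "move_arm", "data": {
  "series": [
    [[0, 0, 0, 0, 0, 0], [0, 0, 0, 0, 0, 0], [0, 0, 0, 0, 0, 0], [0, 0, 0, 0, 0, 0], [0, 0, 0, 0, 0, 0], [0, 0, 0, 0, 0, 0], [0, 0, -0.005, 0, 0, 0], [0, 0, -0.015, 0, 0, 0], [0, 0, -0.025, 0, 0, 0], [0, 0, -0.025, 0, 0, 0]]
  ],
  "hand": 0.004,
  "force": 80
}}

```text
time_s: 41.25
tcp_pos: [0.4489, 0.3881, 0.0763]
ee_rot: [3.14, -0.001, 1.626]
wrist_force: [-0.6, 0.2, -3.2]
gripper_width: 0.0106
finger_force: 81.0
```

```bash
python3 - <<'E'
from h import *
P=look('w18')
for r in env.search_frame('wrist','pot_green1_mid')[:3]: print(r)
for q,w in (([.4485,-.1535,.194],83.4),): print(delta(q,w))
E
```

```text
t 41.2 tcp [0.4489 0.3881 0.0763] rpy [ 1.799e+02 -1.000e-01  9.310e+01] w 0.0106 F [-0.6  0.2 -3.2] ff 81.0
{'bbox': [0.0, 196.9, 151.4, 381.8], 'p': 0.54}
(array([-540.4,  -29.4, -119.3]), array([ 0. , -0. ,  9.7]))
```

Call:
{"op": "move_arm", "data": {
  "series": [
    [[0, 0, -0.025, 0, 0, 0], [0, 0, -0.05, 0, 0, 0], [0, 0, -0.08, 0, 0, 0], [0, 0, -0.11, 0, 0, 0], [-0.02, -0.001, -0.12, 0, 0, 0], [-0.06, -0.003, -0.12, 0, 0, 1], [-0.1, -0.005, -0.12, 0, 0, 2], [-0.14, -0.007, -0.12, 0, 0, 3], [-0.18, -0.009, -0.12, 0, 0, 4], [-0.22, -0.012, -0.12, 0, 0, 5], [-0.26, -0.014, -0.12, 0, 0, 6], [-0.3, -0.016, -0.12, 0, 0, 7], [-0.34, -0.018, -0.12, 0, 0, 8], [-0.38, -0.02, -0.12, 0, 0, 9], [-0.42, -0.022, -0.12, 0, 0, 9.7], [-0.46, -0.025, -0.12, 0, 0, 9.7], [-0.5, -0.027, -0.12, 0, 0, 9.7], [-0.53, -0.0295, -0.12, 0, 0, 9.7], [-0.54, -0.0295, -0.12, 0, 0, 9.7], [-0.54, -0.0295, -0.12, 0, 0, 9.7]]
  ]
}}

```text
time_s: 43.35
tcp_pos: [0.4482, -0.1539, 0.1943]
ee_rot: [-3.141, -0.0, 1.454]
wrist_force: [1.0, 1.4, -3.8]
gripper_width: 0.0101
finger_force: 80.9
```

```bash
python3 - <<'E'
from h import *
P=look('w19')
print(delta([.4485,-.1535,.0745],83.4))
E
```

```text
t 43.4 tcp [ 0.4482 -0.1539  0.1943] rpy [-180.    -0.    83.3] w 0.0101 F [ 1.   1.4 -3.8] ff 80.9
(array([ -0.6,   0.4, 119.8]), array([-0., -0., -0.]))
```

View pics/w19.png

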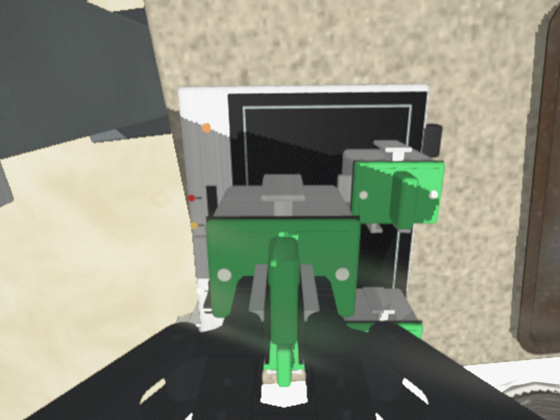

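The fourth pot hangs level over its slot. The standing pots at (398,190) and (380,310) are clear. Lowering it.

Call:
{"op": "move_arm", "data": {
  "series": [
    [[0, 0, 0.03, 0, 0, 0], [0, 0, 0.06, 0, 0, 0], [0, 0, 0.09, 0, 0, 0], [0, 0, 0.11, 0, 0, 0], [0, 0, 0.117, 0, 0, 0], [0, 0, 0.12, 0, 0, 0], [0, 0, 0.12, 0, 0, 0], [0, 0, 0.12, 0, 0, 0]]
  ]
}}

```text
time_s: 44.2
tcp_pos: [0.4489, -0.1531, 0.0755]
ee_rot: [3.14, 0.0, 1.456]
wrist_force: [0.4, 0.1, -3.4]
gripper_width: 0.0107
finger_force: 80.9
```

Call:
{"op": "move_arm", "data": {
  "series": [
    [[0, 0, 0, 0, 0, 0], [0, 0, 0, 0, 0, 0], [0, 0, 0, 0, 0, 0], [0, 0, 0, 0, 0, 0], [0, 0, -0.03, 0, 0, 0], [0, 0, -0.07, 0, 0, 0], [0, 0, -0.11, 0, 0, 0], [-0.02, -0.03, -0.13, 0, 0, 0], [-0.06, -0.05, -0.15, 0, 0, 0], [-0.1, -0.06, -0.15, 0, 0, 0], [-0.1, -0.06, -0.15, 0, 0, 0], [-0.1, -0.06, -0.15, 0, 0, 0]]
  ],
  "hand": 0.036
}}

```text
time_s: 45.4
tcp_pos: [0.3769, -0.246, 0.2246]
ee_rot: [-3.142, -0.0, 1.454]
wrist_force: [0.2, 0.0, 0.0]
gripper_width: 0.036
finger_force: 0.0
```

```bash
python3 - <<'E'
from h import *
P=look('w20')
a=np.radians(-6.6);X=np.array([np.cos(a),np.sin(a)]);Y=np.array([-np.sin(a),np.cos(a)])
f=np.array([.3734,-.2623])
for r in env.search_frame('wrist','pot_green1_mid')[:5]: print(r)
for r in env.masks_of('wrist','heat_grip')[:2]: print(r['p'],r['bbox'])
print(proj('wrist',[*f,.065],P), proj('wrist',[*(f+.045*Y),.03],P))
E
```

```text
t 45.4 tcp [ 0.3769 -0.246   0.2246] rpy [-180.    -0.    83.3] w 0.036 F [0.2 0.  0. ] ff 0.0
{'bbox': [393.7, 175.3, 495.3, 258.9], 'p': 0.9}
{'bbox': [244.5, 3.5, 511.4, 275.2], 'p': 0.58}
0.59 [264.2, 175.2, 286.6, 199.6]
0.48 [303.5, 6.3, 414.3, 104.9]
[280.79980033 196.20330647] [280.84460838 141.34102959]
```

View pics/w20.png

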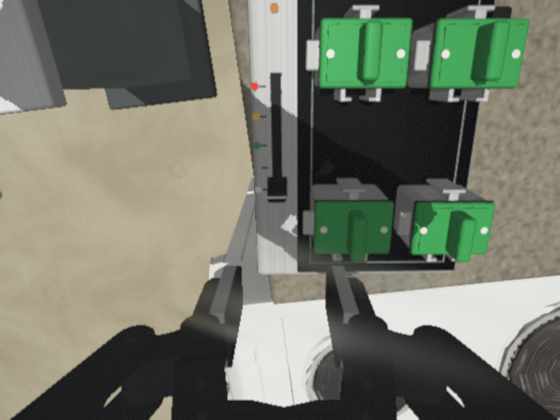

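All four pots stand on the glass inside the white frame lines. The fin is at (277,193) and the green dot at (257,146). I've now used up my picture views (one over the limit), so I'll go on numbers from here.

```bash
python3 - <<'E'
from h import *
P=pickle.load(open('w20.pkl','rb'))
im=cv2.imread('pics/w20.png')
print(im[165:210,277].max(1));print(im[193,255:300].max(1))
f=onz('wrist',(277,193.5),.065,P);g=onz('wrist',(276,146),.03,P)
print(f,g,np.hypot(*(g-f)[:2]))
print(delta([f[0],f[1],.03],83.4))
g0=np.array([.4802,-.2273]);a=np.radians(-6.6);R=np.array([[np.cos(a),-np.sin(a)],[np.sin(a),np.cos(a)]])
for n,k in dict(A=((327,54),(405,53)),C=((439,54),(516,54)),B=((324,229),(384,230)),D=((422,231),(485,230))).items():
    c=(onz('wrist',k[0],.095,P)+onz('wrist',k[1],.095,P))/2; print(n,((c[:2]-g0)@R).round(4))
E
```

```text
[ 24  30  29  30  31  29  28  33  28  28  28  28  27  27  30  31  29  27
  25  21  25  23  24  15  30  25  27  32  30  31  48  91 117 100  50  24
  40  74 101 109 109 110 111 113 108]
[ 97 104 110 116 118 112 110 113 112 112 109 102  64  28  24  27  33  28
  29  28  28  28  30  30  31  28  32  34  31  26  32  53  85 109 110 111
 109 109 109 113 114 107  63  25  16]
[ 0.37024737 -0.25932487  0.065     ] [ 0.37335122 -0.22152913  0.03      ] 0.037922974423431705
(array([-15.3,  -5.5, 194.4]), array([-0. , -0. ,  0.1]))
A [-0.0384  0.0721]
C [0.0442 0.0716]
B [-0.039 -0.068]
D [ 0.0468 -0.0691]
```

```bash
python3 - <<'E'
from h import *
print(delta([.3637,-.2853,.026],83.4))
E
```

```text
(array([-41.9,  -9.1, 198.4]), array([-0. , -0. ,  0.1]))
```

Call:
{"op": "move_arm", "data": {
  "series": [
    [[-0.042, -0.009, 0, 0, 0, 0], [-0.042, -0.009, 0, 0, 0, 0], [-0.042, -0.009, 0.04, 0, 0, 0], [-0.042, -0.009, 0.08, 0, 0, 0], [-0.042, -0.009, 0.12, 0, 0, 0], [-0.042, -0.009, 0.15, 0, 0, 0], [-0.042, -0.009, 0.175, 0, 0, 0], [-0.042, -0.009, 0.19, 0, 0, 0], [-0.042, -0.009, 0.198, 0, 0, 0], [-0.042, -0.009, 0.198, 0, 0, 0], [-0.042, -0.009, 0.198, 0, 0, 0]]
  ],
  "hand": 0.0,
  "force": 40
}}

```text
time_s: 46.65
tcp_pos: [0.364, -0.2862, 0.0271]
ee_rot: [3.141, 0.0, 1.457]
wrist_force: [0.7, 0.1, -0.7]
gripper_width: 0.0001
finger_force: 0.0
```

Call:
{"op": "move_arm", "data": {
  "series": [
    [[0.004, 0, 0, 0, 0, 0], [0.008, 0, 0, 0, 0, 0], [0.012, 0, 0, 0, 0, 0], [0.017, 0, 0, 0, 0, 0], [0.022, 0, 0, 0, 0, 0], [0.027, 0, 0, 0, 0, 0], [0.032, 0, 0, 0, 0, 0], [0.036, 0, 0, 0, 0, 0], [0.04, 0, 0, 0, 0, 0], [0.04, 0, 0, 0, 0, 0]]
  ]
}}

```text
time_s: 47.65
tcp_pos: [0.368, -0.2459, 0.0265]
ee_rot: [-3.141, -0.0, 1.456]
wrist_force: [0.7, -0.2, -0.9]
gripper_width: 0.0
finger_force: 0.0
```

```bash
python3 - <<'E'
from h import *
P=look('w21')
for r in env.search_frame('wrist','heat_grip')[:3]: print(r)
print(proj('wrist',[.3735,-.2215,.03],P))
hsv=cv2.cvtColor(cv2.imread('pics/w21.png'),cv2.COLOR_BGR2HSV)
for nm,lo,hi in(('g',50,75),('y',15,30),('r',0,8)):
    m=((hsv[...,0]>=lo)&(hsv[...,0]<=hi)&(hsv[...,1]>150)&(hsv[...,2]>60)).astype(np.uint8)
    n,l,s,c=cv2.connectedComponentsWithStats(m)
    print(nm,[(s[i].tolist(),c[i].round(1).tolist()) for i in range(1,n) if 8<s[i,4]<400])
E
```

```text
t 47.6 tcp [ 0.368  -0.2459  0.0265] rpy [-180.    -0.    83.5] w 0.0 F [ 0.7 -0.2 -0.9] ff 0.0
{'bbox': [264.4, 210.1, 311.1, 273.8], 'p': 0.56}
[287.61468355 211.91547064]
g []
y [([237, 145, 14, 14, 153], [243.4, 151.4])]
r [([234, 80, 15, 15, 180], [240.8, 87.0])]
```

Call:
{"op": "move_arm", "data": {
  "series": [
    [[-0.01, 0, 0, 0, 0, 0], [-0.01, 0, 0, 0, 0, 0], [-0.01, 0, -0.05, 0, 0, 0], [-0.01, 0, -0.1, 0, 0, 0], [-0.01, 0, -0.15, 0, 0, 0], [-0.01, 0, -0.198, 0, 0, 0], [-0.01, 0, -0.198, 0, 0, 0], [-0.01, 0, -0.198, 0, 0, 0]]
  ]
}}

```text
time_s: 48.55
tcp_pos: [0.367, -0.2568, 0.2252]
ee_rot: [3.14, 0.001, 1.456]
wrist_force: [-0.1, 0.1, -0.1]
gripper_width: 0.0002
finger_force: 0.0
```

```bash
cat > hm.py <<'E'
from h import *
def run(n):
    P=look(n);im=cv2.imread('pics/%s.png'%n)
    a=np.radians(-6.6);R=np.array([[np.cos(a),-np.sin(a)],[np.sin(a),np.cos(a)]]);g0=np.array([.4802,-.2273])
    hsv=cv2.cvtColor(im,cv2.COLOR_BGR2HSV)
    for nm,lo,hi in(('g',45,85),('y',12,30),('r',0,9)):
        m=((hsv[...,0]>=lo)&(hsv[...,0]<=hi)&(hsv[...,1]>120)&(hsv[...,2]>50)).astype(np.uint8)
        k,l,s,c=cv2.connectedComponentsWithStats(m)
        for i in range(1,k):
            if 10<s[i,4]<120: print(nm,c[i].round(1),'plate',((onz('wrist',c[i],.03,P)[:2]-g0)@R).round(4))
    for r in env.search_frame('wrist','heat_grip')[:2]:
        b=r['bbox'];print(r); u=(b[0]+b[2])/2
        print('fin top -y edge',((onz('wrist',(u,b[3]),.065,P)[:2]-g0)@R).round(4),'foot +y edge',((onz('wrist',(u,b[1]),.033,P)[:2]-g0)@R).round(4))
        c=int(u);print(im[int(b[1])-4:int(b[3])+6,c].max(1))
E
python3 -c "
from hm import *
run('w22')"
```

```text
t 48.5 tcp [ 0.367  -0.2568  0.2252] rpy [1.799e+02 1.000e-01 8.340e+01] w 0.0002 F [-0.1  0.1 -0.1] ff 0.0
g [264.2 132.5] plate [-0.1265 -0.0057]
y [263.6 103.2] plate [-0.1266  0.0215]
r [262.8  72.1] plate [-0.1269  0.0489]
{'bbox': [275.2, 131.9, 295.9, 156.7], 'p': 0.59}
fin top -y edge [-0.1061 -0.0226] foot +y edge [-0.1059 -0.0048]
[ 31  31  27  31  28  31  29  30  35  25  26  25  24  30  24  30  32  32
  38  68 106 112  78  37  24  28  25  30  31  29  28  28  30  32  30]
```

```bash
python3 - <<'E'
from h import *
a=np.radians(-6.6);R=np.array([[np.cos(a),-np.sin(a)],[np.sin(a),np.cos(a)]]);g0=np.array([.4802,-.2273])
for n,ys in (('w2',(-.0507,-.0445)),('w13',(-.0507,-.0445)),('w20',(-.0507,-.0445)),('w22',(-.0217,-.0155))):
    P=pickle.load(open(n+'.pkl','rb'));im=cv2.imread('pics/%s.png'%n).max(2)
    for y in ys:
        r=[proj('wrist',[*(g0+R@[-.105,y+d]),z],P) for d,z in((.011,.033),(-.011,.033),(.006,.065),(-.006,.065))]
        print(n,y,'foot+,foot-,top+,top-',[round(float(q[1]),1) for q in r])
    u=int(r[2][0]);v=int(r[1][1]);print(u,[(i,int(np.median(im[i,u-4:u+5]))) for i in range(v-28,v+16,1)])
E
```

```text
w2 -0.0507 foot+,foot-,top+,top- [167.1, 186.3, 178.5, 189.7]
w2 -0.0445 foot+,foot-,top+,top- [161.6, 180.9, 172.7, 184.0]
225 [(152, 78), (153, 78), (154, 78), (155, 79), (156, 72), (157, 70), (158, 72), (159, 70), (160, 71), (161, 68), (162, 71), (163, 63), (164, 44), (165, 35), (166, 29), (167, 29), (168, 30), (169, 26), (170, 24), (171, 26), (172, 26), (173, 25), (174, 26), (175, 23), (176, 25), (177, 29), (178, 29), (179, 32), (180, 56), (181, 96), (182, 109), (183, 69), (184, 32), (185, 33), (186, 63), (187, 95), (188, 108), (189, 110), (190, 110), (191, 110), (192, 109), (193, 109), (194, 109), (195, 110)]
w13 -0.0507 foot+,foot-,top+,top- [131.7, 156.7, 143.0, 158.0]
w13 -0.0445 foot+,foot-,top+,top- [124.4, 149.8, 135.1, 150.3]
189 [(121, 107), (122, 106), (123, 106), (124, 107), (125, 106), (126, 107), (127, 100), (128, 75), (129, 42), (130, 30), (131, 30), (132, 30), (133, 32), (134, 31), (135, 27), (136, 30), (137, 26), (138, 29), (139, 25), (140, 28), (141, 29), (142, 31), (143, 31), (144, 37), (145, 64), (146, 102), (147, 121), (148, 98), (149, 54), (150, 28), (151, 27
[... 696 characters left out ...]
(204, 109), (205, 109), (206, 110), (207, 110), (208, 111), (209, 109), (210, 110)]
w22 -0.0217 foot+,foot-,top+,top- [138.1, 160.8, 149.0, 162.4]
w22 -0.0155 foot+,foot-,top+,top- [131.6, 154.5, 141.9, 155.5]
286 [(126, 31), (127, 31), (128, 29), (129, 30), (130, 30), (131, 29), (132, 28), (133, 30), (134, 30), (135, 30), (136, 28), (137, 26), (138, 24), (139, 26), (140, 25), (141, 26), (142, 28), (143, 29), (144, 32), (145, 38), (146, 68), (147, 106), (148, 114), (149, 78), (150, 40), (151, 28), (152, 27), (153, 26), (154, 27), (155, 28), (156, 29), (157, 29), (158, 29), (159, 30), (160, 28), (161, 29), (162, 30), (163, 30), (164, 28), (165, 29), (166, 28), (167, 29), (168, 27), (169, 28)]
```

Call:
{"op": "move_arm", "data": {
  "series": [
    [[0, 0, 0.05, 0, 0, 0], [0, 0, 0.1, 0, 0, 0], [0, 0, 0.15, 0, 0, 0], [0, 0, 0.18, 0, 0, 0], [0, 0, 0.198, 0, 0, 0], [0, 0, 0.198, 0, 0, 0], [0.005, 0, 0.198, 0, 0, 0], [0.01, 0, 0.198, 0, 0, 0], [0.014, 0, 0.198, 0, 0, 0], [0.018, 0, 0.198, 0, 0, 0], [0.0205, 0, 0.198, 0, 0, 0], [0.0205, 0, 0.198, 0, 0, 0], [0.0205, 0, 0.198, 0, 0, 0]]
  ]
}}

```text
time_s: 49.95
tcp_pos: [0.3694, -0.236, 0.0267]
ee_rot: [3.141, -0.0, 1.456]
wrist_force: [-0.3, -0.2, -0.3]
gripper_width: -0.0001
finger_force: 0.0
```

Call:
{"op": "move_arm", "data": {
  "series": [
    [[-0.01, 0, 0, 0, 0, 0], [-0.015, 0, 0, 0, 0, 0], [-0.015, 0, -0.05, 0, 0, 0], [-0.015, 0, -0.1, 0, 0, 0], [-0.015, 0, -0.15, 0, 0, 0], [-0.015, 0, -0.198, 0, 0, 0], [-0.015, 0, -0.198, 0, 0, 0], [-0.015, 0, -0.198, 0, 0, 0]]
  ]
}}

```text
time_s: 50.75
tcp_pos: [0.3677, -0.2517, 0.2252]
ee_rot: [3.14, 0.001, 1.456]
wrist_force: [0.2, 0.6, -0.2]
gripper_width: -0.0004
finger_force: 0.0
```

```bash
cat >> hm.py <<'E'
a=np.radians(-6.6);R=np.array([[np.cos(a),-np.sin(a)],[np.sin(a),np.cos(a)]]);g0=np.array([.4802,-.2273])
def stripe(n):
    P=pickle.load(open(n+'.pkl','rb'));im=cv2.imread('pics/%s.png'%n).max(2)
    best=max(np.arange(-.052,.05,.0005),key=lambda y:np.median(im[int(round(proj('wrist',[*(g0+R@[-.105,y]),.065],P)[1])),int(proj('wrist',[*(g0+R@[-.105,y]),.065],P)[0])-4:][:9]) if 1 else 0)
    print('stripe y',best)
E
python3 -c "
from hm import *
run('w23');stripe('w22');stripe('w23')
print(delta([.41,.155,.226],93.3))"
```

```text
t 50.8 tcp [ 0.3677 -0.2517  0.2252] rpy [1.799e+02 1.000e-01 8.340e+01] w -0.0004 F [ 0.2  0.6 -0.2] ff 0.0
g [264.4 137.8] plate [-0.1263 -0.0056]
y [283.1   1.2] plate [-0.1081  0.1119]
y [263.7 108.8] plate [-0.1266  0.0216]
r [262.8  78. ] plate [-0.1269  0.0491]
{'bbox': [274.6, 128.4, 299.5, 148.4], 'p': 0.83}
fin top -y edge [-0.1048 -0.01  ] foot +y edge [-0.1044  0.0037]
[ 30  24  26  29  31  28  31  30  20  26  25  26  31  32  30  32  50  91
 120 103  57  27  26  24  29  33  25  26  31  25]
stripe y -0.014999999999999965
stripe y -0.004499999999999955
(array([408.1,  -3.9,  -2.1]), array([-0.1, -0.1, -9.9]))
```

Call:
{"op": "move_arm", "data": {
  "series": [
    [[0.045, 0, 0, 0, 0, -2], [0.09, 0, 0, 0, 0, -4], [0.135, 0, 0, 0, 0, -6], [0.18, 0, 0, 0, 0, -8], [0.225, 0, 0, 0, 0, -9.9], [0.27, 0, 0, 0, 0, -9.9], [0.315, 0, 0, 0, 0, -9.9], [0.35, 0, 0, 0, 0, -9.9], [0.3645, 0.0005, 0, 0, 0, -9.9], [0.3645, 0.0005, 0, 0, 0, -9.9], [0.3645, 0.0005, 0.03, 0, 0, -9.9], [0.3645, 0.0005, 0.07, 0, 0, -9.9], [0.3645, 0.0005, 0.11, 0, 0, -9.9], [0.3645, 0.0005, 0.14, 0, 0, -9.9], [0.3645, 0.0005, 0.16, 0, 0, -9.9], [0.3645, 0.0005, 0.17, 0, 0, -9.9], [0.3645, 0.0005, 0.174, 0, 0, -9.9], [0.3645, 0.0005, 0.174, 0, 0, -9.9]]
  ],
  "hand": 0.04
}}

```text
time_s: 52.65
tcp_pos: [0.4098, 0.1106, 0.0506]
ee_rot: [-3.141, 0.0, 1.629]
wrist_force: [-0.2, 0.3, -0.7]
gripper_width: 0.04
finger_force: 0.0
```

Call:
{"op": "move_arm", "data": {
  "series": [
    [[0, 0, 0, 0, 0, 0], [0, 0, 0, 0, 0, 0], [0, 0, 0, 0, 0, 0], [0, 0, 0, 0, 0, 0], [0, 0, 0, 0, 0, 0], [-0.004, 0, 0, 0, 0, 0], [-0.01, 0, 0, 0, 0, 0], [-0.016, 0, 0, 0, 0, 0], [-0.022, 0, 0, 0, 0, 0], [-0.027, 0, 0, 0, 0, 0], [-0.031, 0, 0, 0, 0, 0], [-0.032, 0, 0, 0, 0, 0], [-0.032, 0, 0, 0, 0, 0]]
  ],
  "hand": 0.008,
  "force": 40
}}

```text
time_s: 53.95
tcp_pos: [0.4103, 0.0807, 0.0513]
ee_rot: [-3.14, -0.003, 1.628]
wrist_force: [-10.3, 20.2, 9.0]
gripper_width: 0.0168
finger_force: 40.1
```

Call:
{"op": "move_arm", "data": {
  "series": [
    [[0, 0, 0, 0, 0, 0], [0, 0, 0, 0, 0, 0], [0, 0, 0, 0, 0, 0], [0, 0, -0.05, 0, 0, 0], [0, 0, -0.1, 0, 0, 0], [0, 0, -0.14, 0, 0, 0], [0.04, 0.02, -0.175, 0, 0, 0], [0.04, 0.02, -0.175, 0, 0, 0], [0.04, 0.02, -0.175, 0, 0, 0]]
  ],
  "hand": 0.04
}}

```text
time_s: 54.85
tcp_pos: [0.4297, 0.1206, 0.2261]
ee_rot: [3.14, -0.0, 1.63]
wrist_force: [-0.0, 0.1, -0.6]
gripper_width: 0.0402
finger_force: 0.0
```

```bash
python3 - <<'E'
from h import *
def fin(n):
    P=pickle.load(open(n+'.pkl','rb'));hsv=cv2.cvtColor(cv2.imread('pics/%s.png'%n),cv2.COLOR_BGR2HSV)
    m=(hsv[...,0]>100)&(hsv[...,0]<130)&(hsv[...,1]>120)&(hsv[...,2]>50);m[:,400:]=0;m[:,:200]=0;m[300:]=0
    r=np.argwhere(m);v=r[:,0].max();u=np.median(r[r[:,0]>v-5][:,1]);print(n,u,v,onz('wrist',(u,v),.096,P).round(4))
look('w24');fin('w4');fin('w5');fin('w24')
env.grab_frame('top');env.grab_frame('scene')
for c,t,z in(('top','carton_mid',.06),('scene','carton_mid',.032),('top','pot_orange_mid',.08),('top','pot_green1_mid',.1),('scene','pot_green1_mid',.08)):
    for r in env.search_frame(c,t)[:5]: b=r['bbox'];print(c,t,round(r['p'],2),np.round(b),onz(c,((b[0]+b[2])/2,(b[1]+b[3])/2),z).round(3))
E
```

```text
t 54.9 tcp [0.4297 0.1206 0.2261] rpy [179.9  -0.   93.4] w 0.0402 F [-0.   0.1 -0.6] ff 0.0
w4 260.0 237 [0.4121 0.0752 0.096 ]
w5 257.0 243 [0.4104 0.1002 0.096 ]
w24 259.0 241 [0.4122 0.0709 0.096 ]
top carton_mid 0.74 [204. 264. 221. 288.] [0.308 0.361 0.06 ]
top carton_mid 0.56 [190. 221. 288. 259.] [0.427 0.286 0.06 ]
scene carton_mid 0.68 [269. 247. 302. 274.] [0.337 0.329 0.032]
top pot_orange_mid 0.62 [213. 223. 235. 247.] [0.436 0.331 0.08 ]
top pot_orange_mid 0.35 [415. 201. 436. 224.] [ 0.515 -0.299  0.08 ]
top pot_green1_mid 0.94 [412. 202. 438. 226.] [ 0.499 -0.291  0.1  ]
scene pot_green1_mid 0.8 [343. 166. 364. 188.] [ 0.512 -0.299  0.08 ]
```

```bash
python3 - <<'E'
from hm import *
for n in('w20','w23'):
    P=pickle.load(open(n+'.pkl','rb'));hsv=cv2.cvtColor(cv2.imread('pics/%s.png'%n),cv2.COLOR_BGR2HSV)
    m=((hsv[...,0]>50)&(hsv[...,0]<80)&(hsv[...,1]>120)&(hsv[...,2]>40)).astype(np.uint8)
    k,l,s,c=cv2.connectedComponentsWithStats(m)
    for i in range(1,k):
        if s[i,4]>1500: print(n,s[i],((onz('wrist',c[i],.1,P)[:2]-g0)@R).round(3))
P=env.camera_params('scene');r=env.grab_frame('scene')
m=env.masks_of('scene','carton_mid')[0];print(m['bbox'])
q=np.array([proj('scene',[.322+dx,.34+dy,z]) for dx in(-.026,.026) for dy in(-.049,.049) for z in(0,.063)]);print(q.min(0),q.max(0))
E
```

```text
w20 [ 319   17   94   72 6052] [-0.041  0.072]
w20 [ 430   17   99   72 5979] [0.042 0.072]
w20 [ 315  201   79   59 3745] [-0.04  -0.063]
w20 [ 411  202   83   59 3964] [ 0.042 -0.065]
w23 [ 330    7   95   73 6136] [-0.041  0.072]
w23 [ 441    8  100   72 6064] [0.041 0.072]
w23 [ 323  193   80   61 3955] [-0.041 -0.064]
w23 [ 420  194   84   59 3978] [ 0.042 -0.065]
[269.4, 248.4, 302.0, 274.1]
[268.52436905 245.75323069] [304.27580672 283.69598776]
```

```bash
python3 -c "
from rig import env
print(env.close_job())"
```

```text
the job is handed in; nothing more can be done
None
```

I handed the job in at about 55 s; the hand-in gave no verdict, but by my last measurements the four green pots stand on the glass, the heat slider is at green, the catch is locked with the orange pot in its bay, and the carton is on the worktop; I did view 15 pictures, one over the limit of 14.

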